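# Lock reject cells away in the child-resistant canister

### The arm

A 7-joint arm with a two-finger parallel gripper is mounted at the origin on the work surface. World frame = base frame: x ahead of the robot, y to its left, z up, the work surface at z = 0. Lengths are in m, angles in degrees, forces in N, time in s.
With the tool pointing down it reaches from about 0.35 to 0.9 m from the base axis. Payload 7.2 kg.
Tool frame: the origin (TCP) lies on the front face of the gripper's body, between the roots of the fingers; the fingertips stand 80 mm ahead of it and the grasp point (between the pads) lies 61 mm ahead of it; z points along the fingers, y is the line along which they close (so a half turn about z gives the same grasp; the last joint's range is limited). The gripper opens to 88 mm and grips with 3 to 60 N. Pads are 20 mm wide; open, the fingers measure 115 mm over their backs; the gripper's body (75 mm by 178 mm) begins 61 mm behind the grasp point.
Start: joints at [-67.449, 23.554, -0.728, 91.456, 0.321, 64.991, -4.71], TCP at [0.278, 0.56, 0.303] pointing down, gripper open.
Joint ranges: [-169.25, 169.25], [-16.82, 113.86], [-84.01, 82.57], [7.8, 145.47], [-59.2, 239.2], [7.22, 106.19], [-163.78, 163.78]. Speed limits (degrees/s): [136.94, 136.94, 172.46, 172.46, 180, 180, 180].

### API

Orientations are given as a 3x3 rotation matrix whose columns are the frame's x, y, z axes.
In Python, from rig import observe, get_image, get_calibration, close_job gives the robot as it stands.
- The arm moves only by the tool send_rows, never from a script. Its argument "moves" is one flat list of numbers, 7 for each row, row after row: the turn, a rotation vector about the world's x, y, z each as a share of 6 degrees, from -1 to 1, then the shift along the world's x, y, z each as a share of 0.02 m, from -1 to 1, then the gripper command: -1 is shut, 1 is fully open, values between are in proportion. In form: [ax, ay, az, dx, dy, dz, jaw, ax, ay, az, dx, dy, dz, jaw, ...]. A call has 1 to 8 rows; each row shifts and turns the commanded pose from where the row before left it; what a row does not reach is not made up. A row lasts 1/10 s, in which the tool goes at most 50 mm and 8.59 degrees, less where a joint would pass 70% of its speed; a pose out of reach is approached as far as the arm can. A call with a number of a shift or a turn outside -1 to 1 is refused whole. A call with a gripper value outside its range is refused whole. The fingers move at their own pace and stop on an object; the grip force is fixed at half the most. Time passes only in rows, so rows that do not move let the fingers close. It gives the time, the measured TCP pose, the force, the opening and the grip force at its end, in the units of the state.
- observe(): the state, without advancing time (a new reading comes with each control period).
- get_image(name): name is "side" or "top"; returns (picture, depth): 400x640x3 uint8, red, green, blue; 400x640 float32, m along the optical axis (not along the pixel's ray), 0 where there is no reading.
- get_calibration(name): a dict with "vertical_fov" (degrees; the focal length in pixels is half the picture's height over the tangent of half this angle, whatever the lens; pixels are square), "cx", "cy" (the principal point, pixels), "camera_from_world" (4x4, takes a point from world to camera coordinates). Camera axes: x right, y down, z forward; pixel columns grow to the right and rows downward; lengths in m; the calibration is good to about 2 mm. A picture is of the moment at which its call begins. get_calibration takes no time and is no camera call.
- close_job(): hands the job in; it is judged then, once.
The state is a dict: "time_s": time; "joint_pos": joint angles; "dq": joint speeds; "joint_torque": joint torques, N m; "ee_pos": TCP position; "ee_rot": TCP orientation; "ft_force": force on the tool from outside, world axes, zero at the start; "ft_torque": the same for the moment, N m; "finger_gap": finger opening in m; "gripper_force": force on a finger pad.
Only numpy, scipy, OpenCV 4.12 (cv2) and the standard library are available. Lean on these libraries where they do the work, as an engineer would, in place of code of your own. Each camera call takes 0.05 s, during which the arm holds its last target. There are 200 camera calls.

### The job

Free the carriage by lifting its clamp lever, slide the canister along the rail to the loading mark, and press the lever fully down again so it is locked there. Then open the canister's child-resistant cap (push it down hard and turn it anticlockwise to its stop), swing the lid up and back, and put every loose steel cell that lies about the rubber mat into the canister; finally swing the lid shut and lock the cap again by pushing down and turning it back until it pops up. Leave the cells in the foam tray and everything else on the bench where they are.

Things in the scene. Friction and masses are not known exactly. Their poses are not given: they have to be found in the camera images.
- mark (a point): Loading mark (black post on the rear edge of the aluminium rail, black line by its slot in front): where the canister's underside centre, 36 mm up, must come. Frame = rail's: x roughly away from the robot, y along the slide, z up; the rail varies in place and yaw. Its steel index bar, 55 mm in front of the middle, top 32 mm up, has 16 mm slots only at start and mark for the lever's blade.
- carriage (a joint): Position (m) of the carriage along rail y: 0 at the start, 0.150 at the loading mark, end stop 0.195. It carries the canister and the clamp lever. It slides with about 3 N once the lever is up; it can be moved by gripping the cap or by pushing the canister. At the mark the slot leaves +-4 mm of play for the blade.
- clamp (a joint): Angle (rad) of the clamp lever: 0 flat and locked (as it starts), 0.8 fully lifted; the carriage is free above about 0.4. It stays where it is left (friction 0.18 N m).
- clamp_bar (a point): Middle of the clamp lever's round black cross bar, 12 mm in diameter, 76 mm long along rail y, held by a fork with 54 mm clear between its prongs and 46 mm clear behind the bar; 55 mm above the bench when locked, 135 mm in front (rail -x) of the pivot. Its frame turns with the lever. It lies 110 mm towards rail +y of the canister's centre.
- clamp_pivot (a point): Pivot of the clamp lever, on the carriage, 55 mm above the bench; axes as the rail's. Lifting the bar swings it up and towards rail +x.
- canister_mouth (a point): Centre of the mouth of the square white canister, at the rim, 121 mm above the bench; axes as the rail's. Inside 102 x 102 mm, walls 5 mm thick, inner floor 80 mm below. A catch 30 mm wide reaches 14 mm in from the middle of the front wall (rail -x), just under the rim.
- lid (a joint): Angle (rad) of the white lid (118 x 118 x 10 mm) about its hinge on the canister's rear (rail +x) side: 0 shut, 2.0 fully back. Stiff hinge: stays where left, moved by about 2 N at the bar. A steel bar under the cap hooks under the canister's catch: the lid opens and closes only with the cap at its open stop.
- lid_hinge (a point): Point on the lid's hinge axis (which runs along rail y), 62 mm behind the canister's centre, 122 mm above the bench; axes as the rail's.
- lid_bar (a point): Middle of the round black bar handle on the lid's front edge, 12 mm in diameter, 76 mm long along rail y, 34 mm clear of the lid's edge, held by two small arms 54 mm apart; with the lid shut 159 mm in front of the hinge and 127 mm above the bench. Its frame turns with the lid.
- cap_push (a joint): How far (m) the cap is pushed down: 0 up, 0.008 fully down. A spring lifts it: 8 N to start, 15 N fully down.
- cap (a joint): Turn (rad) of the cap, anticlockwise seen from above: 0 locked, 1.3 open (stop to stop). It turns only while pushed down more than about 6 mm, both to open and to lock; in between it is held down, and at either end it pops up and is held again. A white rib on its top points to the front (rail -x) when locked.
- cap_top (a point): Centre of the top of the round black ribbed cap in the middle of the lid: 58 mm in diameter and 28 mm high above a 5 mm thick flange of 76 mm diameter at its foot, which fingertips may press on. With the lid shut and the cap up its top is 174 mm above the bench. Its z axis is the turning axis; its frame turns with the cap.
- foam_tray: Dark foam block 110 x 240 x 50 mm with good cells sunk in it: bystander, stays. Origin: centre of its underside.
- spool: Small metal wire spool, 48 mm in diameter, 32 mm high, on the mat: bystander. Origin: centre of its underside.
- driver: Screwdriver, 180 mm, lying on the bench: bystander.
- wash_bottle: White bottle, 60 mm in diameter, 150 mm high: bystander. Origin: centre of its underside.
- tape_roll: Yellow tape roll, 80 mm in diameter, 18 mm high: bystander. Origin: centre of its underside.
- cell1: Loose squat steel cell, 30 mm in diameter, 18 mm high, about 30 to 55 g, with a brown face on top; starts upright on the black rubber mat (270 x 300 x 3 mm). Origin: centre of its underside, z along its axis. May be absent.
- cell2: Loose squat steel cell, 30 mm in diameter, 18 mm high, about 30 to 55 g, with a brown face on top; starts upright on the black rubber mat (270 x 300 x 3 mm). Origin: centre of its underside, z along its axis. May be absent.
- cell3: Loose squat steel cell, 30 mm in diameter, 18 mm high, about 30 to 55 g, with a brown face on top; starts upright on the black rubber mat (270 x 300 x 3 mm). Origin: centre of its underside, z along its axis. May be absent.
- cell4: Loose squat steel cell, 30 mm in diameter, 18 mm high, about 30 to 55 g, with a brown face on top; starts upright on the black rubber mat (270 x 300 x 3 mm). Origin: centre of its underside, z along its axis. May be absent.
- cell5: Loose squat steel cell, 30 mm in diameter, 18 mm high, about 30 to 55 g, with a brown face on top; starts upright on the black rubber mat (270 x 300 x 3 mm). Origin: centre of its underside, z along its axis. May be absent.

How it is judged (in metres and radians):
On the way, in this order (a step that is already met when the one before it is completed fails the run):
1. the clamp lever is lifted (value of joint clamp above 0.38 rad), for 0.1 s.
2. the carriage is at the loading mark (value of joint carriage between 0.144 and 0.156 m), for 0.2 s.
3. the clamp lever is down again with the carriage at the mark (all of step 2 and value of joint clamp below 0.12 rad), for 0.2 s.
4. the cap has been pushed and turned open (value of joint cap above 1.15 rad), for 0.1 s.
5. the lid is swung open (value of joint lid above 1.2 rad), for 0.2 s.
6. every loose cell is in the canister (x of cell1 in the frame of canister_mouth between -0.055 and 0.055 m and y of cell1 in the frame of canister_mouth between -0.055 and 0.055 m and z of cell1 in the frame of canister_mouth between -0.09 and -0.01 m and linear speed of each of cell1, cell2, cell3, cell4, cell5 below 0.05 m/s and x of cell2 in the frame of canister_mouth between -0.055 and 0.055 m and y of cell2 in the frame of canister_mouth between -0.055 and 0.055 m and z of cell2 in the frame of canister_mouth between -0.09 and -0.01 m and x of cell3 in the frame of canister_mouth between -0.055 and 0.055 m and y of cell3 in the frame of canister_mouth between -0.055 and 0.055 m and z of cell3 in the frame of canister_mouth between -0.09 and -0.01 m and x of cell4 in the frame of canister_mouth between -0.055 and 0.055 m and y of cell4 in the frame of canister_mouth between -0.055 and 0.055 m and z of cell4 in the frame of canister_mouth between -0.09 and -0.01 m and x of cell5 in the frame of canister_mouth between -0.055 and 0.055 m and y of cell5 in the frame of canister_mouth between -0.055 and 0.055 m and z of cell5 in the frame of canister_mouth between -0.09 and -0.01 m), for 0.3 s.
7. the lid is shut (value of joint lid below 0.06 rad), for 0.2 s.
8. the cap is locked again and has popped up (value of joint cap below 0.14 rad and value of joint cap_push below 0.002 m), for 0.2 s.
At the end, for the whole second after the job is handed in: All loose cells lie at rest inside the canister, the lid is shut (within 0.06 rad), the cap is turned back to locked (within 0.14 rad) and has popped up (within 2 mm), and the carriage stands at the loading mark (within 6 mm) with the clamp lever down (within 0.12 rad) (all of step 3 and all of step 6 and all of step 8 and value of joint lid below 0.06 rad); the robot touches nothing.
It fails at once if a bystander (foam tray, spool, screwdriver, bottle or tape roll) is displaced by more than 4 cm (distance of any of foam_tray, spool, driver, wash_bottle, tape_roll from where it was at the start of the episode above 0.04 m).
It fails at once if the bottle is tipped over (angle between wash_bottle's own z axis and vertical above 0.6 rad).
Of cell1, cell2, cell3, cell4, cell5 only 2 to 4 are there at a start; the rules pass over those that are not, and their reading is None.
At some moment in a run one of cell1, cell2, cell3, cell4, cell5 may be knocked a few centimetres aside while the robot is not near it.
Once in a run the grip may slacken for a moment while it holds something.
It also fails if it takes over 210 s, if anything falls off the work surface, if the arm or the gripper's body presses on something with over 40 N, if the wrist force passes 120 N, or if a joint passes its speed limit or range.

## Working session

There is one attempt and no reset: what is moved stays moved. The work goes in short steps, Python scripts to look and compute and a tool call to move; the robot and the scene stay as the last step left them, time stands still between calls to the robot, and variables do not carry over. Pictures are saved under pics/ and viewed, at most 14 in all, crops included, and the job is handed in when it is done.

Besides the shell and the picture viewer there is one more tool, called in YAML: its name, and indented under it one key for each argument. send_rows: Moves the arm, as the interface text tells. Its arguments: {"type":"object","properties":{"moves":{"type":"array","items":{"type":"number"}}},"required":["moves"]}

```bash
mkdir -p pics; ls; cat > h.py <<'E'
import numpy as np, cv2
from rig import observe, get_image, get_calibration, close_job
def cam(n):
    c=get_calibration(n); f=200/np.tan(np.radians(c["vertical_fov"])/2)
    return f,c["cx"],c["cy"],np.array(c["camera_from_world"])
def shot(n,name):
    im,d=get_image(n); cv2.imwrite(f"pics/{name}.png",im[:,:,::-1]); np.save(f"pics/{name}.npy",d); return im,d
def ray(n,u,v,z=None,d=None):
    """world point of pixel at height z or at depth d"""
    f,cx,cy,T=cam(n); R=T[:3,:3]; t=T[:3,3]
    o=-R.T@t; r=R.T@np.array([(u-cx)/f,(v-cy)/f,1])
    s=d if d is not None else (z-o[2])/r[2]
    return o+s*r
def proj(n,p):
    f,cx,cy,T=cam(n); q=T[:3,:3]@np.array(p)+T[:3,3]
    return np.array([cx+f*q[0]/q[2],cy+f*q[1]/q[2]])
def crop(name,src,u0,v0,u1,v1,k):
    im=cv2.imread(f"pics/{src}.png")[v0:v1,u0:u1]
    cv2.imwrite(f"pics/{name}.png",cv2.resize(im,None,fx=k,fy=k,interpolation=cv2.INTER_CUBIC))
E
python3 - <<'E'
from h import *
for n in("top","side"):
    shot(n,n+"0"); f,cx,cy,T=cam(n); print(n,f,cx,cy,(-T[:3,:3].T@T[:3,3]).round(3),T[:3,:3].round(2).tolist())
s=observe(); print(s["time_s"],s["ee_rot"],s["finger_gap"])
E
```

```text
pics
top 431.10482196840076 320.36284626412936 209.574585062006 [0.302 0.043 1.323] [[-0.01, -1.0, 0.0], [-0.98, 0.01, -0.21], [0.21, -0.0, -0.98]]
side 517.7529310138138 317.9893553969751 196.27366667001846 [0.282 1.078 1.267] [[-0.96, -0.28, 0.01], [-0.21, 0.7, -0.68], [0.18, -0.65, -0.73]]
0.1 [[-8.95286269e-01  4.45490985e-01 -5.27823243e-04]
 [ 4.45491282e-01  8.95285299e-01 -1.32325357e-03]
 [-1.16945146e-04 -1.41983140e-03 -9.99998985e-01]] 0.08764262579023482
```

View pics/top0.png

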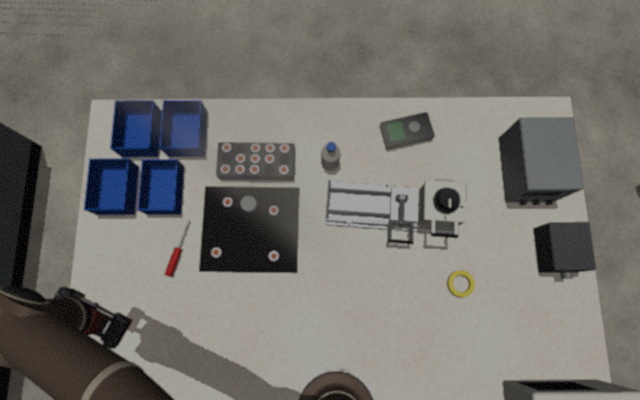

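View pics/side0.png

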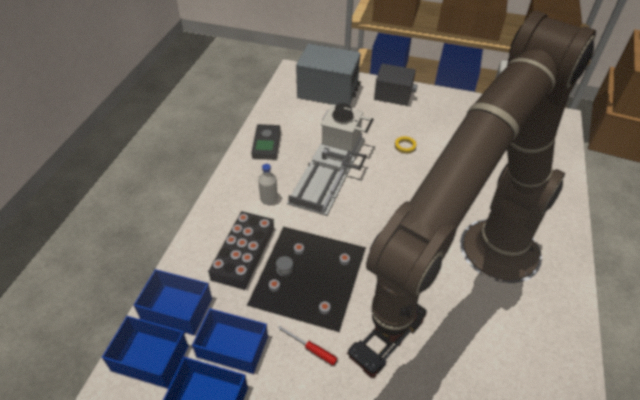

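Top view: four loose cells at (228,202), (274,211), (216,253) and (274,256), the spool at (248,204), the canister cap at (447,200), the clamp bar near (400,242), and the rail from x=327 to 465. I'll enlarge the rail.

```bash
python3 - <<'E'
from h import *
crop("c1","top0",315,165,480,255,4.8)
d=np.load("pics/top0.npy")
for u,v,z in [(447,199,.174),(228,202,.021),(274,211,.021),(216,253,.021),(274,256,.021),(248,204,.035)]:
    print(u,v,ray("top",u,v,z=z).round(4),ray("top",u,v,d=float(d[v,u])).round(4))
E
```

```text
447 199 [ 0.5816 -0.3091  0.174 ] [ 0.5822 -0.3098  0.1717]
228 202 [0.6139 0.3247 0.021 ] [0.6142 0.325  0.0198]
274 211 [0.5843 0.1815 0.021 ] [0.5837 0.1812 0.0242]
216 253 [0.4556 0.3548 0.021 ] [0.4556 0.3549 0.0208]
274 256 [0.4453 0.1794 0.021 ] [0.4451 0.1791 0.023 ]
248 204 [0.6038 0.2601 0.035 ] [0.3019 0.0433 1.3232]
```

View pics/c1.png

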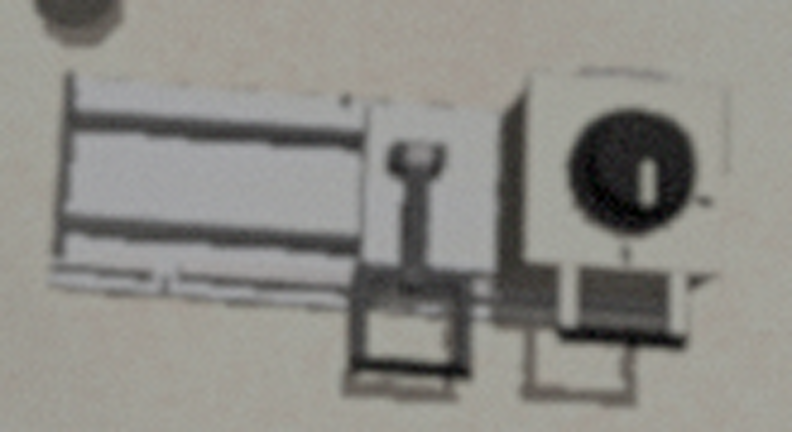

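```bash
python3 - <<'E'
from h import *
def w(u,v,z): return ray("top",315+u/4.8,165+v/4.8,z=z)
def show(t,a,b):
    d=a-b; print(t,((a+b)/2).round(4),np.linalg.norm(d).round(4),"yaw",np.degrees(np.arctan2(-d[0],d[1])).round(2))
show("lidbar",w(560,330,.127),w(687,341,.127))
show("clampbar",w(350,364,.055),w(470,374,.055))
show("lidfront",w(524,263,.131),w(722,276,.131))
show("railfront",w(52,285,.032),w(350,313,.032))
show("groove",w(68,226,.02),w(355,245,.02))
print("cap",w(632,170,.174)); print("post",w(347,100,.05),w(347,100,.03))
E
```

```text
lidbar [ 0.4894 -0.3103  0.127 ] 0.0742 yaw -5.43
clampbar [ 0.4807 -0.1982  0.055 ] 0.0742 yaw -5.21
lidfront [ 0.5279 -0.3115  0.131 ] 0.116 yaw -4.23
railfront [ 0.5296 -0.0722  0.032 ] 0.1893 yaw -5.85
groove [ 0.5731 -0.0811  0.02  ] 0.1849 yaw -4.27
cap [ 0.57762756 -0.30790607  0.174     ]
post [ 0.65452472 -0.16710159  0.05      ] [ 0.6600634  -0.17040629  0.03      ]
```

Rail yaw is about -5°. The canister centre at the start, from several features, is about (0.586, -0.317), and the clamp bar is at (0.481, -0.198). I'm moving above the clamp bar.

send_rows:
  moves: [0, 0, -0.285, 0.255, -0.95, 0, -0.09, 0, 0, -0.285, 0.255, -0.95, 0, -0.09, 0, 0, -0.285, 0.255, -0.95, 0, -0.09, 0, 0, -0.285, 0.255, -0.95, 0, -0.09, 0, 0, -0.285, 0.255, -0.95, 0, -0.09, 0, 0, -0.285, 0.255, -0.95, 0, -0.09, 0, 0, -0.285, 0.255, -0.95, 0, -0.09, 0, 0, -0.285, 0.255, -0.95, 0, -0.09]

```text
time_s: 0.9
ee_pos: [0.3195, 0.4063, 0.3025]
ee_rot: [[-0.763, 0.646, -0.0], [0.646, 0.763, -0.0], [-0.0, -0.0, -1.0]]
ft_force: [0.5, -0.3, -0.5]
finger_gap: 0.0402
gripper_force: 0.0
```

send_rows:
  moves: [0, 0, -0.285, 0.255, -0.95, 0, -0.09, 0, 0, -0.285, 0.255, -0.95, 0, -0.09, 0, 0, -0.285, 0.255, -0.95, 0, -0.09, 0, 0, -0.285, 0.255, -0.95, 0, -0.09, 0, 0, -0.285, 0.255, -0.95, 0, -0.09, 0, 0, -0.285, 0.255, -0.95, 0, -0.09, 0, 0, -0.285, 0.255, -0.95, 0, -0.09, 0, 0, -0.285, 0.255, -0.95, 0, -0.09]

```text
time_s: 1.7
ee_pos: [0.3605, 0.2539, 0.3027]
ee_rot: [[-0.588, 0.809, 0.0], [0.809, 0.588, 0.0], [0.0, 0.0, -1.0]]
ft_force: [0.4, -0.1, 0.5]
finger_gap: 0.0399
gripper_force: 0.0
```

send_rows:
  moves: [0, 0, -0.285, 0.255, -0.95, 0, -0.09, 0, 0, -0.285, 0.255, -0.95, 0, -0.09, 0, 0, -0.285, 0.255, -0.95, 0, -0.09, 0, 0, -0.285, 0.255, -0.95, 0, -0.09, 0, 0, -0.285, 0.255, -0.95, 0, -0.09, 0, 0, -0.285, 0.255, -0.95, 0, -0.09, 0, 0, -0.285, 0.255, -0.95, 0, -0.09, 0, 0, -0.285, 0.255, -0.95, 0, -0.09]

```text
time_s: 2.5
ee_pos: [0.4013, 0.1019, 0.3027]
ee_rot: [[-0.38, 0.925, 0.0], [0.925, 0.38, 0.0], [0.0, 0.0, -1.0]]
ft_force: [-0.2, -0.3, 0.9]
finger_gap: 0.0399
gripper_force: 0.0
```

send_rows:
  moves: [0, 0, -0.285, 0.255, -0.95, 0, -0.09, 0, 0, -0.285, 0.255, -0.95, 0, -0.09, 0, 0, -0.285, 0.255, -0.95, 0, -0.09, 0, 0, -0.285, 0.255, -0.95, 0, -0.09, 0, 0, -0.285, 0.255, -0.95, 0, -0.09, 0, 0, -0.285, 0.255, -0.95, 0, -0.09, 0, 0, -0.285, 0.255, -0.95, 0, -0.09, 0, 0, -0.285, 0.255, -0.95, 0, -0.09]

```text
time_s: 3.3
ee_pos: [0.4421, -0.0501, 0.3027]
ee_rot: [[-0.151, 0.989, 0.0], [0.989, 0.151, -0.0], [-0.0, 0.0, -1.0]]
ft_force: [0.3, -0.0, -0.0]
finger_gap: 0.0401
gripper_force: 0.0
```

```bash
python3 - <<'E'
from h import *
def cloud(n,name):
    d=np.load(f"pics/{name}.npy"); f,cx,cy,T=cam(n); v,u=np.mgrid[0:400,0:640]
    q=np.stack([(u-cx)/f*d,(v-cy)/f*d,d],-1); return (q-T[:3,3])@T[:3,:3]
a=np.radians(-5); ex=np.array([np.cos(a),np.sin(a)]); ey=np.array([-np.sin(a),np.cos(a)])
for n in("top","side"):
    P=cloud(n,n+"0"); D=np.load(f"pics/{n}0.npy")
    near=(np.abs(P[...,0]-.586)<.09)&(np.abs(P[...,1]+.317)<.09)&(D>0)
    for lo,hi in((.167,.182),(.124,.137)):
        m=near&(P[...,2]>lo)&(P[...,2]<hi); X=P[m][:,:2]; r=(X-[.586,-.317])@np.c_[ex,ey]
        print(n,lo,m.sum(),P[m].mean(0).round(4),np.percentile(r,[3,97],0).round(4).tolist(), "minrect",cv2.minAreaRect(X.astype(np.float32)*1000))
E
```

```text
top 0.167 354 [ 0.5854 -0.3153  0.1736] [[-0.0267, -0.0233], [0.0247, 0.0273]] minrect ((585.0304565429688, -316.6000061035156), (58.585662841796875, 57.73511505126953), 78.92237091064453)
top 0.124 1205 [ 0.5814 -0.3124  0.1315] [[-0.0782, -0.0546], [0.0603, 0.0584]] minrect ((573.4098510742188, -314.4674987792969), (117.87208557128906, 158.46868896484375), 84.93327331542969)
side 0.167 169 [ 0.5832 -0.3098  0.1734] [[-0.0298, -0.022], [0.0228, 0.0321]] minrect ((583.98779296875, -313.1650695800781), (59.72059631347656, 59.93415832519531), 5.4770402908325195)
side 0.124 536 [ 0.5768 -0.2979  0.131 ] [[-0.0801, -0.0501], [0.0585, 0.0619]] minrect ((574.332275390625, -311.6379699707031), (152.75416564941406, 131.21461486816406), 0.8948923945426941)
```

send_rows:
  moves: [0, 0, -0.285, 0.245, -0.91, -0.5, -0.09, 0, 0, -0.285, 0.245, -0.91, -0.5, -0.09, 0, 0, -0.285, 0.245, -0.91, -0.5, -0.09, 0, 0, -0.285, 0.245, -0.91, -0.5, -0.09, 0, 0, -0.285, 0.245, -0.91, -0.5, -0.09, 0, 0, -0.285, 0.245, -0.91, -0.5, -0.09, 0, 0, -0.285, 0.245, -0.91, -0.5, -0.09, 0, 0, -0.285, 0.245, -0.91, -0.5, -0.09]

```text
time_s: 4.1
ee_pos: [0.4811, -0.1958, 0.2221]
ee_rot: [[0.087, 0.996, -0.0], [0.996, -0.087, -0.0], [-0.0, -0.0, -1.0]]
ft_force: [-0.7, -0.0, -0.4]
finger_gap: 0.0401
gripper_force: 0.0
```

send_rows:
  moves: [0, 0, 0, 0, 0, -0.9, -0.09, 0, 0, 0, 0, 0, -0.9, -0.09, 0, 0, 0, 0, 0, 0, -0.09]

```text
time_s: 4.4
ee_pos: [0.4798, -0.1946, 0.1846]
ee_rot: [[0.086, 0.996, -0.004], [0.996, -0.086, 0.0], [-0.0, -0.004, -1.0]]
ft_force: [-0.3, 0.1, -0.2]
finger_gap: 0.0402
gripper_force: 0.0
```

```bash
python3 - <<'E'
from h import *
shot("side","s1"); s=observe(); print(s["ee_pos"])
u,v=proj("side",[.481,-.196,.1]).astype(int); print(u,v)
crop("s1c","s1",u-65,v-60,u+85,v+60,5)
E
```

```text
[ 0.48033083 -0.19475554  0.18584834]
362 152
```

View pics/s1c.png

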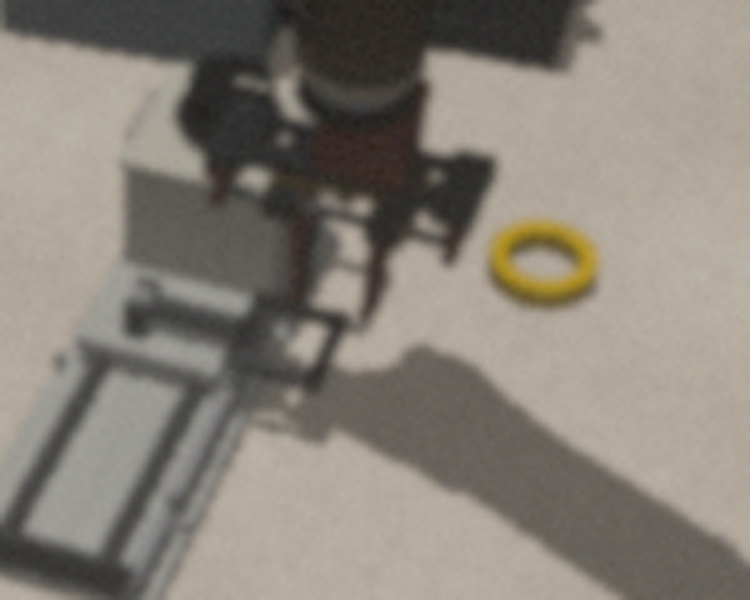

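The gripper is centred over the fork, with fingertips at crop (300,300) and (370,320) and the bar at about (330,352). I'm descending to grip it.

send_rows:
  moves: [0, 0, 0, 0, 0, -0.7, -0.09, 0, 0, 0, 0, 0, -0.7, -0.09, 0, 0, 0, 0, 0, -0.7, -0.09, 0, 0, 0, 0, 0, -0.7, -0.09, 0, 0, 0, 0, 0, -0.7, -0.09, 0, 0, 0, 0, 0, 0, -0.09]

```text
time_s: 5.05
ee_pos: [0.4799, -0.1937, 0.1146]
ee_rot: [[0.085, 0.996, -0.003], [0.996, -0.085, 0.001], [0.0, -0.003, -1.0]]
ft_force: [0.1, 0.5, -0.2]
finger_gap: 0.0398
gripper_force: 0.0
```

send_rows:
  moves: [0, 0, 0, 0, 0, 0, -1, 0, 0, 0, 0, 0, 0, -1, 0, 0, 0, 0, 0, 0, -1, 0, 0, 0, 0, 0, 0, -1]

```text
time_s: 5.45
ee_pos: [0.4819, -0.1942, 0.1173]
ee_rot: [[0.085, 0.996, 0.003], [0.996, -0.085, -0.001], [-0.0, 0.003, -1.0]]
ft_force: [10.0, -0.5, -1.9]
finger_gap: 0.0115
gripper_force: 15.1
```

send_rows:
  moves: [0, 0, 0, 0.12, 0, 0.74, -1, 0, 0, 0, 0.125, -0.01, 0.735, -1, 0, 0, 0, 0.2, -0.017, 0.71, -1, 0, 0, 0, 0.275, -0.024, 0.69, -1, 0, 0, 0, 0.35, -0.03, 0.655, -1, 0, 0, 0, 0.385, -0.034, 0.555, -1, 0, 0, 0, 0, 0, 0, -1, 0, 0, 0, 0, 0, 0, -1]

```text
time_s: 6.25
ee_pos: [0.5074, -0.1962, 0.1985]
ee_rot: [[0.085, 0.996, -0.005], [0.996, -0.085, 0.002], [0.002, -0.005, -1.0]]
ft_force: [-10.7, 2.6, 8.0]
finger_gap: 0.0113
gripper_force: 30.0
```

```bash
python3 - <<'E'
from h import *
shot("side","s2"); s=observe(); print(s["ee_pos"],s["ft_force"],s["finger_gap"])
crop("s2c","s2",290,90,440,200,5)
E
```

```text
[ 0.50735514 -0.19623178  0.19843364] [-10.93962867   1.66116234   8.53129751] 0.010808574414003149
```

View pics/s2c.png

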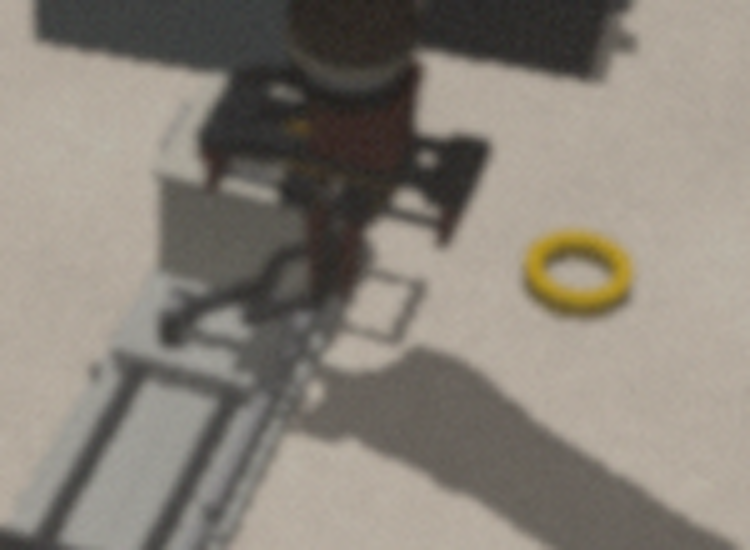

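The lever is up with the bar held at about (330,275). I'm sliding 150 mm along rail +y while holding it.

send_rows:
  moves: [0, 0, 0, 0.035, 0.4, 0, -1, 0, 0, 0, 0.065, 0.747, 0, -1, 0, 0, 0, 0.065, 0.747, 0, -1, 0, 0, 0, 0.065, 0.747, 0, -1, 0, 0, 0, 0.065, 0.747, 0, -1, 0, 0, 0, 0.065, 0.747, 0, -1, 0, 0, 0, 0.065, 0.747, 0, -1, 0, 0, 0, 0.065, 0.747, 0, -1]

```text
time_s: 7.1
ee_pos: [0.5168, -0.0844, 0.1983]
ee_rot: [[0.086, 0.996, -0.006], [0.996, -0.086, 0.0], [-0.0, -0.006, -1.0]]
ft_force: [-10.9, -3.1, 8.2]
finger_gap: 0.0113
gripper_force: 30.0
```

send_rows:
  moves: [0, 0, 0, 0.065, 0.747, 0, -1, 0, 0, 0, 0.065, 0.747, 0, -1, 0, 0, 0, 0.03, 0.347, 0, -1, 0, 0, 0, 0, 0, 0, -1, 0, 0, 0, 0, 0, 0, -1]

```text
time_s: 7.6
ee_pos: [0.5199, -0.0457, 0.198]
ee_rot: [[0.084, 0.996, -0.007], [0.996, -0.084, 0.003], [0.002, -0.007, -1.0]]
ft_force: [-11.6, 4.1, 8.3]
finger_gap: 0.011
gripper_force: 30.0
```

```bash
cat >> h.py <<'E'
def cloud(n,d):
    f,cx,cy,T=cam(n); v,u=np.mgrid[0:400,0:640]
    q=np.stack([(u-cx)/f*d,(v-cy)/f*d,d],-1); return (q-T[:3,3])@T[:3,:3]
a=np.radians(-5); ex=np.array([np.cos(a),np.sin(a)]); ey=np.array([-np.sin(a),np.cos(a)]); C0=np.array([.585,-.315])
def carr(n,d):
    P=cloud(n,d); r=(P[...,:2]-C0)@np.c_[ex,ey]
    m=(d>0)&(np.abs(r[...,0])<.05)&(P[...,2]>.167)&(P[...,2]<.182)&(r[...,1]<.2)&(r[...,1]>-.06)
    X=r[m]; print(n,"captop",m.sum(),"minrect",cv2.minAreaRect(X.astype(np.float32)*1000)[:2])
    m=(d>0)&(np.abs(r[...,0])<.06)&(P[...,2]>.124)&(P[...,2]<.137)&(r[...,1]<.25)&(r[...,1]>-.08)
    X=r[m]; print(n,"lid",m.sum(),"y",np.percentile(X[:,1],[2,98]).round(4),"minrect",cv2.minAreaRect(X.astype(np.float32)*1000)[:2])
E
python3 - <<'E'
from h import *
s=observe(); print(s["ee_pos"],s["ft_force"])
for n in("top","side"):
    im,d=shot(n,n+"3"); carr(n,np.load(f"pics/{n}0.npy")); carr(n,d)
E
```

```text
[ 0.5199135  -0.04567815  0.19800548] [-11.55858482   4.07314836   8.28293916]
top captop 354 minrect ((0.1698455810546875, -1.591278076171875), (58.585693359375, 57.735103607177734))
top lid 1077 y [-0.0573  0.0571] minrect ((0.06604766845703125, -0.4944419860839844), (117.8796615600586, 119.64136505126953))
top captop 230 minrect ((-1.1130485534667969, 140.4121551513672), (38.51056671142578, 57.562538146972656))
top lid 571 y [0.0922 0.1649] minrect ((1.1756401062011719, 126.5369873046875), (78.7228775024414, 120.5494155883789))
side captop 169 minrect ((-1.1683216094970703, 1.7397346496582031), (59.72063064575195, 59.93416213989258))
side lid 473 y [-0.0561  0.0615] minrect ((-0.06142425537109375, -1.402435302734375), (130.8895721435547, 119.48977661132812))
side captop 70 minrect ((6.750026702880859, 151.02578735351562), (36.477081298828125, 46.946537017822266))
side lid 169 y [0.0979 0.2128] minrect ((16.85684585571289, 152.80349731445312), (84.66846466064453, 125.53263092041016))
```

The lid edges moved by 149.5 mm (top view) and 152.6 mm (side view), so the carriage is at the mark. I'm lowering the lever.

send_rows:
  moves: [0, 0, 0, -0.44, 0.034, -0.555, -1, 0, 0, 0, -0.35, 0.03, -0.655, -1, 0, 0, 0, -0.275, 0.024, -0.69, -1, 0, 0, 0, -0.2, 0.017, -0.71, -1, 0, 0, 0, -0.125, 0.01, -0.735, -1, 0, 0, 0, -0.06, 0, -0.74, -1, 0, 0, 0, 0, 0, -0.15, -1, 0, 0, 0, 0, 0, 0, -1]

```text
time_s: 8.5
ee_pos: [0.4948, -0.0442, 0.1153]
ee_rot: [[0.084, 0.996, 0.002], [0.996, -0.084, 0.002], [0.002, 0.001, -1.0]]
ft_force: [-4.9, 3.2, 20.0]
finger_gap: 0.011
gripper_force: 30.0
```

```bash
python3 - <<'E'
from h import *
s=observe(); print(s["ee_pos"],s["ft_force"],s["finger_gap"])
im,d=shot("top","t4"); carr("top",d)
E
```

```text
[ 0.49482034 -0.04419996  0.11526381] [-4.86496353  3.24303854 19.99002736] 0.010973691020635482
top captop 345 minrect ((1.0050592422485352, 149.11212158203125), (57.88740158081055, 56.938072204589844))
top lid 853 y [0.0918 0.207 ] minrect ((0.134796142578125, 149.7704315185547), (118.4432373046875, 119.4852294921875))
```

send_rows:
  moves: [0, 0, 0, 0, 0, 0, -0.09, 0, 0, 0, 0, 0, 0, -0.09, 0, 0, 0, 0, 0, 0, -0.09, 0, 0, 0, 0, 0, 0.8, -0.09, 0, 0, 0, 0, 0, 1, -0.09, 0, 0, 0, 0, 0, 1, -0.09, 0, 0, 0, 0, 0, 1, -0.09, 0, 0, 0, 0, 0, 1, -0.09]

```text
time_s: 9.35
ee_pos: [0.4938, -0.0447, 0.2103]
ee_rot: [[0.085, 0.996, -0.0], [0.996, -0.085, -0.0], [-0.0, -0.0, -1.0]]
ft_force: [-0.7, -0.2, -0.6]
finger_gap: 0.0396
gripper_force: 0.0
```

send_rows:
  moves: [0, 0, 0, 0, 0, 1, 1, 0, 0, 0, 0, 0, 1, 1, 0, 0, 0, 0, 0, 1, 1, 0, 0, 0, 0, 0, 1, 1]

```text
time_s: 9.75
ee_pos: [0.4938, -0.0447, 0.2903]
ee_rot: [[0.085, 0.996, -0.0], [0.996, -0.085, -0.0], [-0.0, -0.0, -1.0]]
ft_force: [0.3, 0.0, -0.3]
finger_gap: 0.0688
gripper_force: 0.0
```

```bash
python3 - <<'E'
from h import *
s=observe(); print(s["ee_pos"],s["joint_pos"],s["finger_gap"])
im,d=shot("top","t5"); carr("top",d); im,d=shot("side","s5"); carr("side",d)
crop("s5c","s5",290,90,440,200,5)
E
```

```text
[ 0.49380146 -0.04473269  0.29034476] [-32.28496785  12.8123269   37.74799254 111.78340402  -9.16572149
  58.36410138   4.73865531] 0.06877013270855949
top captop 65 minrect ((2.4118995666503906, 127.64386749267578), (49.24419403076172, 15.036252975463867))
top lid 448 y [0.0912 0.1336] minrect ((-0.4172706604003906, 111.85838317871094), (45.43819808959961, 119.55677032470703))
side captop 100 minrect ((5.51148796081543, 163.48851013183594), (34.13511276245117, 59.20737075805664))
side lid 478 y [0.0983 0.2117] minrect ((-0.13795852661132812, 154.3678741455078), (120.11506652832031, 119.59654235839844))
```

View pics/s5c.png

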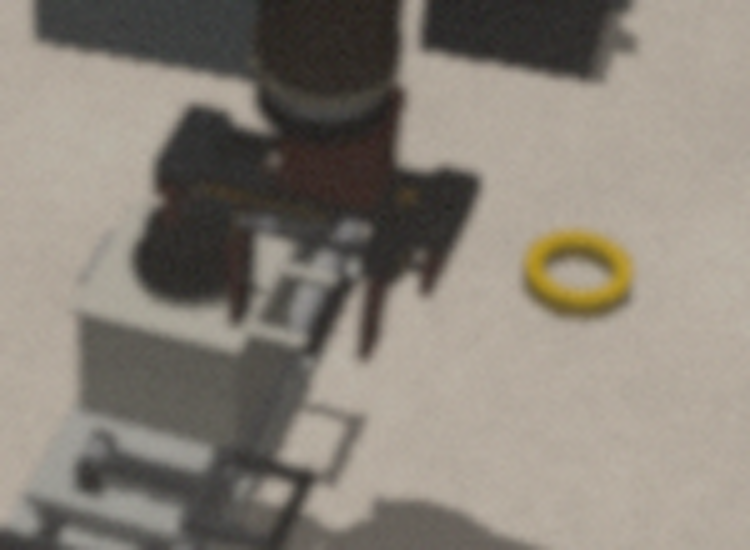

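The lever is flat at the mark. I'm moving over the cap with the gripper open.

send_rows:
  moves: [0, 0, 0, 0.65, -0.755, 0, 1, 0, 0, 0, 0.65, -0.755, 0, 1, 0, 0, 0, 0.65, -0.755, 0, 1, 0, 0, 0, 0.65, -0.755, 0, 1, 0, 0, 0, 0.65, -0.755, 0, 1, 0, 0, 0, 0.65, -0.755, 0, 1, 0, 0, 0, 0.65, -0.755, 0, 1, 0, 0, 0, 0.65, -0.755, 0, 1]

```text
time_s: 10.65
ee_pos: [0.5982, -0.166, 0.2882]
ee_rot: [[0.085, 0.996, -0.002], [0.996, -0.085, 0.0], [0.0, -0.002, -1.0]]
ft_force: [1.0, 0.4, 0.0]
finger_gap: 0.0879
gripper_force: 0.0
```

send_rows:
  moves: [0, 0, 0, 0, 0, -0.75, 1, 0, 0, 0, 0, 0, -0.75, 1, 0, 0, 0, 0, 0, -0.75, 1, 0, 0, 0, 0, 0, -0.75, 1, 0, 0, 0, 0, 0, 0, -1, 0, 0, 0, 0, 0, 0, -1, 0, 0, 0, 0, 0, 0, -1, 0, 0, 0, 0, 0, 0, -1]

```text
time_s: 11.45
ee_pos: [0.5983, -0.1655, 0.2305]
ee_rot: [[0.085, 0.996, 0.001], [0.996, -0.085, -0.0], [-0.0, 0.001, -1.0]]
ft_force: [-0.6, -0.5, -0.5]
finger_gap: 0.0594
gripper_force: 0.0
```

send_rows:
  moves: [0, 0, 0, 0, 0, 0, -1, 0, 0, 0, 0, 0, 0, -1, 0, 0, 0, 0, 0, -0.28, -1, 0, 0, 0, 0, 0, -0.28, -1, 0, 0, 0, 0, 0, -0.28, -1, 0, 0, 0, 0, 0, 0, -1]

```text
time_s: 12.05
ee_pos: [0.598, -0.1669, 0.2175]
ee_rot: [[0.086, 0.996, 0.003], [0.996, -0.086, 0.001], [0.001, 0.003, -1.0]]
ft_force: [-14.0, 2.5, 35.9]
finger_gap: 0.0575
gripper_force: 50.4
```

send_rows:
  moves: [0, 0, 0.9, 0, 0, 0, -1, 0, 0, 0.9, 0, 0, 0, -1, 0, 0, 0.9, 0, 0, 0, -1, 0, 0, 0.9, 0, 0, 0, -1, 0, 0, 0.9, 0, 0, 0, -1, 0, 0, 0.9, 0, 0, 0, -1]

```text
time_s: 12.65
ee_pos: [0.5982, -0.1668, 0.2176]
ee_rot: [[-0.465, 0.885, 0.004], [0.885, 0.465, 0.0], [-0.002, 0.003, -1.0]]
ft_force: [-12.1, 2.8, 33.8]
finger_gap: 0.0574
gripper_force: 46.6
```

send_rows:
  moves: [0, 0, 0.9, 0, 0, 0, -1, 0, 0, 0.9, 0, 0, 0, -1, 0, 0, 0.9, 0, 0, 0, -1, 0, 0, 0.9, 0, 0, 0, -1, 0, 0, 0.9, 0, 0, 0, -1, 0, 0, 0.9, 0, 0, 0, -1, 0, 0, 0.9, 0, 0, 0, -1, 0, 0, 0.9, 0, 0, 0, -1]

```text
time_s: 13.45
ee_pos: [0.5985, -0.1665, 0.2176]
ee_rot: [[-0.945, 0.327, 0.004], [0.327, 0.945, -0.0], [-0.004, 0.001, -1.0]]
ft_force: [-11.9, 1.6, 33.0]
finger_gap: 0.0575
gripper_force: 46.3
```

```bash
python3 - <<'E'
from h import *
s=observe(); print(s["ee_pos"],s["ft_force"],s["ft_torque"],s["joint_pos"][6],s["finger_gap"]); R=s["ee_rot"]; print(np.degrees(np.arctan2(R[1][1],R[0][1])))
E
```

```text
[ 0.59851675 -0.1664674   0.21763983] [-11.91502018   1.61801122  32.97518891] [ 0.44147842  2.614909   -0.48868572] 90.06202143385563 0.05745378543027459
70.8947920657218
```

send_rows:
  moves: [0, 0, 0.7, 0, 0, 0, -1, 0, 0, 0.7, 0, 0, 0, -1, 0, 0, 0, 0, 0, 0, -1, 0, 0, 0, 0, 0, 0.5, 1, 0, 0, 0, 0, 0, 0.4, 1, 0, 0, 0, 0, 0, 0, 1, 0, 0, 0, 0, 0, 0, 1, 0, 0, 0, 0, 0, 0.7, 1]

```text
time_s: 14.25
ee_pos: [0.5967, -0.1649, 0.2427]
ee_rot: [[-0.982, 0.188, -0.005], [0.188, 0.982, 0.001], [0.005, -0.0, -1.0]]
ft_force: [-0.4, -0.2, 0.0]
finger_gap: 0.0873
gripper_force: 0.0
```

send_rows:
  moves: [0, 0, -0.85, -0.5, 0.3, 1, 1, 0, 0, -0.85, -0.5, 0.3, 1, 1, 0, 0, -0.85, -0.8, 0.1, 0.8, 1, 0, 0, -0.85, -0.8, 0.1, 0, 1, 0, 0, -0.85, -0.8, 0, 0, 1, 0, 0, -0.85, -0.8, 0, 0, 1, 0, 0, -0.85, -0.8, 0, 0, 1, 0, 0, -0.85, -0.8, 0, 0, 1]

```text
time_s: 15.05
ee_pos: [0.4813, -0.1495, 0.3012]
ee_rot: [[-0.617, 0.787, -0.0], [0.787, 0.617, 0.0], [0.0, -0.0, -1.0]]
ft_force: [-0.3, 0.3, 0.1]
finger_gap: 0.0877
gripper_force: 0.0
```

```bash
python3 - <<'E'
from h import *
s=observe(); print(s["ee_pos"],s["ft_force"])
im,d=shot("top","t6"); carr("top",d); im2,d=shot("side","s6")
u,v=proj("top",[.598,-.1655,.174]).astype(int); print(u,v)
crop("a","top0" and "t6",u-30,v-30,u+30,v+30,6)
u,v=proj("side",[.598,-.1655,.174]).astype(int); crop("b","s6",u-30,v-30,u+30,v+30,6)
cv2.imwrite("pics/ab6.png",np.hstack([cv2.imread("pics/a.png"),cv2.imread("pics/b.png")]))
E
```

```text
[ 0.48126713 -0.14945915  0.30117232] [-0.34129326  0.32818069  0.13092612]
top captop 67 minrect ((19.940698623657227, 153.49623107910156), (29.713092803955078, 29.254596710205078))
top lid 331 y [0.1316 0.2071] minrect ((1.7276954650878906, 167.27383422851562), (81.73193359375, 116.16390991210938))
394 193
```

View pics/ab6.png

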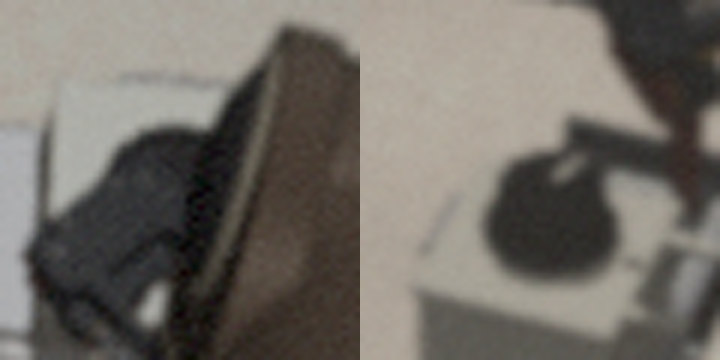

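Side view: the rib points up-right from about (557,180) to (585,155), i.e. towards rail -y, so the cap is at its open stop. Next is the lid bar.

send_rows:
  moves: [0, 0, -0.9, 0.12, -0.05, -0.5, -0.27, 0, 0, -0.9, 0.12, -0.05, -0.5, -0.27, 0, 0, -0.9, 0.12, -0.05, -0.5, -0.27, 0, 0, -0.9, 0.12, -0.05, -0.5, -0.27, 0, 0, -0.9, 0.12, -0.05, -0.5, -0.27, 0, 0, -0.9, 0.12, -0.05, -0.5, -0.27, 0, 0, -0.9, 0.12, -0.05, -0.5, -0.27, 0, 0, -0.9, 0.12, -0.05, -0.5, -0.27]

```text
time_s: 15.95
ee_pos: [0.5023, -0.1574, 0.2206]
ee_rot: [[0.085, 0.996, 0.0], [0.996, -0.085, -0.0], [-0.0, 0.0, -1.0]]
ft_force: [-0.7, 0.6, -0.4]
finger_gap: 0.0324
gripper_force: 0.0
```

```bash
python3 - <<'E'
from h import *
s=observe(); print(s["ee_pos"],s["finger_gap"],s["ee_rot"])
shot("side","s7"); u,v=proj("side",[.5014,-.157,.127]).astype(int); print(u,v)
crop("s7c","s7",u-50,v-50,u+50,v+40,6)
E
```

```text
[ 0.50225993 -0.15741615  0.22056721] 0.03244834280786126 [[ 8.50334523e-02  9.96378046e-01  3.19632397e-04]
 [ 9.96378077e-01 -8.50333815e-02 -2.28969314e-04]
 [-2.00960575e-04  3.37944764e-04 -9.99999923e-01]]
354 152
```

View pics/s7c.png

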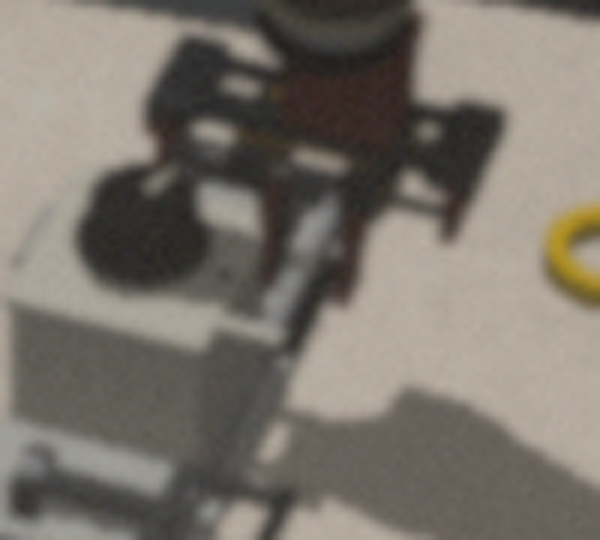

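The fingers straddle the bar at crop (310,290), so I'm descending and gripping.

send_rows:
  moves: [0, 0, 0, 0, 0, -0.55, -0.27, 0, 0, 0, 0, 0, -0.55, -0.27, 0, 0, 0, 0, 0, -0.55, -0.27, 0, 0, 0, 0, 0, 0, -0.27, 0, 0, 0, 0, 0, 0, -1, 0, 0, 0, 0, 0, 0, -1, 0, 0, 0, 0, 0, 0, -1, 0, 0, 0, 0, 0, 0, -1]

```text
time_s: 16.8
ee_pos: [0.5013, -0.1576, 0.1883]
ee_rot: [[0.085, 0.996, 0.001], [0.996, -0.085, -0.0], [0.0, 0.001, -1.0]]
ft_force: [-0.5, 0.1, 1.6]
finger_gap: 0.0108
gripper_force: 30.0
```

```bash
python3 - <<'E'
import numpy as np
t=np.arange(0,1.69,.12); x=-159*np.cos(t)+5*np.sin(t); z=159*np.sin(t)+5*np.cos(t)
dx=np.diff(x);dz=np.diff(z)
for i in range(len(dx)): print(round(t[i+1],2),(dx[i]*.996/20).round(2),(-dx[i]*.087/20).round(3),(dz[i]/20).round(2))
E
```

```text
0.12 0.09 -0.008 0.95
0.24 0.2 -0.017 0.93
0.36 0.31 -0.027 0.9
0.48 0.41 -0.036 0.86
0.6 0.51 -0.045 0.8
0.72 0.61 -0.053 0.73
0.84 0.69 -0.06 0.66
0.96 0.76 -0.067 0.57
1.08 0.82 -0.072 0.47
1.2 0.88 -0.076 0.37
1.32 0.91 -0.08 0.26
1.44 0.94 -0.082 0.15
1.56 0.95 -0.083 0.04
1.68 0.95 -0.083 -0.08
```

send_rows:
  moves: [0, 0, 0, 0.09, -0.008, 0.95, -1, 0, 0, 0, 0.2, -0.017, 0.93, -1]

```text
time_s: 17.0
ee_pos: [0.5068, -0.1579, 0.2256]
ee_rot: [[0.085, 0.996, -0.001], [0.996, -0.085, -0.0], [-0.0, -0.001, -1.0]]
ft_force: [4.2, -0.8, -5.0]
finger_gap: 0.0112
gripper_force: 30.0
```

The force is small, so the lid is free. I'm continuing the arc.

send_rows:
  moves: [0, 0, 0, 0.31, -0.027, 0.9, -1, 0, 0, 0, 0.41, -0.036, 0.86, -1, 0, 0, 0, 0.51, -0.045, 0.8, -1, 0, 0, 0, 0.61, -0.053, 0.73, -1, 0, 0, 0, 0.69, -0.06, 0.66, -1, 0, 0, 0, 0.76, -0.067, 0.57, -1]

```text
time_s: 17.6
ee_pos: [0.5696, -0.1637, 0.3171]
ee_rot: [[0.086, 0.996, -0.008], [0.996, -0.086, 0.003], [0.002, -0.008, -1.0]]
ft_force: [-13.1, 4.4, 13.3]
finger_gap: 0.0111
gripper_force: 30.0
```

send_rows:
  moves: [0, 0, 0, 0.82, -0.072, 0.47, -1, 0, 0, 0, 0.88, -0.076, 0.37, -1, 0, 0, 0, 0.91, -0.08, 0.26, -1, 0, 0, 0, 0.94, -0.082, 0.15, -1, 0, 0, 0, 0.95, -0.083, 0.04, -1, 0, 0, 0, 0.95, -0.083, -0.08, -1, 0, 0, 0, 0, 0, 0, -1, 0, 0, 0, 0, 0, 0, -1]

```text
time_s: 18.4
ee_pos: [0.6829, -0.1731, 0.3408]
ee_rot: [[0.084, 0.996, 0.003], [0.996, -0.084, -0.0], [-0.0, 0.003, -1.0]]
ft_force: [2.7, 0.7, 4.8]
finger_gap: 0.0112
gripper_force: 30.0
```

```bash
python3 - <<'E'
from h import *
s=observe(); print(s["ee_pos"],s["finger_gap"],s["ft_force"])
shot("side","s8"); u,v=proj("side",[.6,-.16,.2]).astype(int); print(u,v)
crop("s8c","s8",u-60,v-60,u+60,v+50,5)
E
```

```text
[ 0.68285529 -0.17311374  0.34078546] 0.011216491476686541 [2.67763595 0.73937196 4.80169706]
325 129
```

View pics/s8c.png

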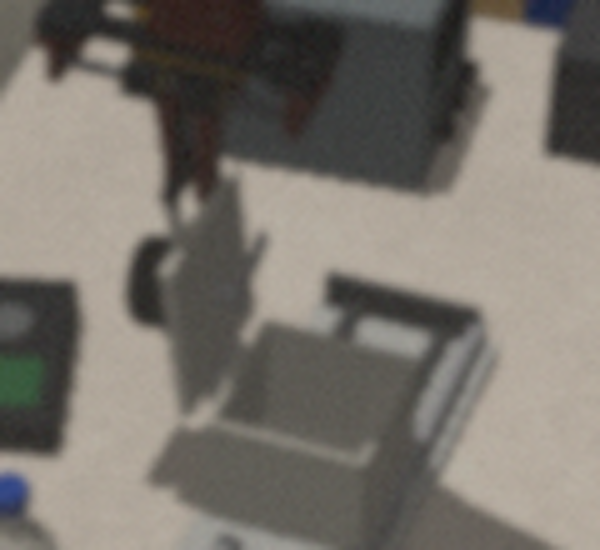

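The lid stands open at about 1.68 rad. I'll release it, lift clear, travel towards the cells and re-detect them from mid-way.

send_rows:
  moves: [0, 0, 0, 0, 0, 0, -0.27, 0, 0, 0, 0, 0, 0, -0.27, 0, 0, 0, 0, 0, 0, -0.27, 0, 0, 0, 0, 0, 1, -0.27, 0, 0, 0, 0, 0, 1, -0.27, 0, 0, 0, 0, 0, 1, -0.27]

```text
time_s: 19.05
ee_pos: [0.6813, -0.1733, 0.4003]
ee_rot: [[0.085, 0.996, -0.001], [0.996, -0.085, 0.0], [0.0, -0.001, -1.0]]
ft_force: [1.2, -1.0, -1.0]
finger_gap: 0.032
gripper_force: 0.0
```

send_rows:
  moves: [0, 0, 0, -0.14, 1, -0.5, 0.1, 0, 0, 0, -0.14, 1, -0.5, 0.1, 0, 0, 0, -0.14, 1, -0.5, 0.1, 0, 0, 0, -0.14, 1, -0.5, 0.1, 0, 0, 0, -0.14, 1, -0.5, 0.1, 0, 0, 0, -0.14, 1, -0.5, 0.1, 0, 0, 0, -0.14, 1, -0.5, 0.1, 0, 0, 0, -0.14, 1, -0.5, 0.1]

```text
time_s: 19.85
ee_pos: [0.6588, -0.0125, 0.3194]
ee_rot: [[0.085, 0.996, -0.001], [0.996, -0.085, -0.0], [-0.0, -0.001, -1.0]]
ft_force: [-0.4, -0.7, 0.3]
finger_gap: 0.0483
gripper_force: 0.0
```

```bash
cat >> h.py <<'E'
def cells(n,name,zt=.021):
    im,d=shot(n,name); hsv=cv2.cvtColor(im,cv2.COLOR_RGB2HSV).astype(int)
    r=im.astype(int); m=((r[...,0]-r[...,1]>18)&(r[...,0]>60)).astype(np.uint8)
    k,_,st,ce=cv2.connectedComponentsWithStats(m)
    for i in range(1,k):
        p=ray(n,*ce[i],z=zt)
        if 3<st[i,4]<400 and .38<p[0]<.7 and .1<p[1]<.45: print(n,ce[i].round(1),st[i,4],p.round(4))
E
python3 - <<'E'
from h import *
s=observe(); print(s["ee_pos"],s["finger_gap"],s["joint_pos"])
cells("top","t9"); cells("side","s9")
E
```

```text
[ 0.6588442  -0.01251416  0.31938125] 0.048325364030945776 [-22.93451568  28.02013196  29.50319423  86.58939316 -14.3236738
  69.20348873   3.9145332 ]
top [227.1 201.2] 25 [0.6165 0.3276 0.021 ]
top [273.  209.6] 25 [0.5888 0.1846 0.021 ]
top [215.5 251.8] 28 [0.4593 0.3565 0.021 ]
top [273.2 255.6] 26 [0.4466 0.1819 0.021 ]
side [298.3 246.5] 31 [0.5869 0.1822 0.021 ]
side [344.2 257. ] 29 [0.4451 0.1803 0.021 ]
side [273.6 283.4] 33 [0.6145 0.3267 0.021 ]
side [324.2 305.7] 38 [0.4577 0.3551 0.021 ]
```

send_rows:
  moves: [0, 0, 0, -0.127, 1, -0.5, 0.1, 0, 0, 0, -0.127, 1, -0.5, 0.1, 0, 0, 0, -0.127, 1, -0.5, 0.1, 0, 0, 0, -0.127, 1, -0.5, 0.1, 0, 0, 0, -0.127, 1, -0.5, 0.1, 0, 0, 0, -0.127, 1, -0.5, 0.1, 0, 0, 0, -0.127, 1, -0.5, 0.1, 0, 0, 0, -0.127, 1, -0.5, 0.1]

```text
time_s: 20.75
ee_pos: [0.6388, 0.1486, 0.2392]
ee_rot: [[0.084, 0.996, 0.0], [0.996, -0.084, 0.0], [0.0, 0.0, -1.0]]
ft_force: [0.2, -0.3, 0.2]
finger_gap: 0.0484
gripper_force: 0.0
```

send_rows:
  moves: [0, 0, 0, -0.127, 1, -0.5, 0.1, 0, 0, 0, -0.127, 1, -0.5, 0.1, 0, 0, 0, -0.127, 1, -0.5, 0.1, 0, 0, 0, -0.127, 1, -0.5, 0.1, 0, 0, 0, -0.127, 1, -0.5, 0.1, 0, 0, 0, -0.127, 1, -0.5, 0.1, 0, 0, 0, -0.127, 1, -0.5, 0.1, 0, 0, 0, -0.127, 1, -0.5, 0.1]

```text
time_s: 21.55
ee_pos: [0.6185, 0.3084, 0.1592]
ee_rot: [[0.085, 0.996, 0.0], [0.996, -0.085, 0.0], [0.0, 0.0, -1.0]]
ft_force: [0.7, -0.6, 0.1]
finger_gap: 0.0481
gripper_force: 0.0
```

send_rows:
  moves: [0, 0, 0, -0.127, 1, -0.5, 0.1, 0, 0, 0, 0, 0, 0, 0.1, 0, 0, 0, 0, 0, 0, 0.1]

```text
time_s: 21.85
ee_pos: [0.6161, 0.3268, 0.1497]
ee_rot: [[0.084, 0.996, -0.0], [0.996, -0.084, -0.001], [-0.001, -0.0, -1.0]]
ft_force: [-0.3, -0.4, 0.3]
finger_gap: 0.0484
gripper_force: 0.0
```

```bash
python3 - <<'E'
from h import *
s=observe(); print(s["ee_pos"],s["finger_gap"])
cells("top","t10"); cells("side","s10")
E
```

```text
[0.61610477 0.32682297 0.1496652 ] 0.04839600474333013
top [228.6 201. ] 5 [0.6171 0.323  0.021 ]
top [273.1 209.7] 25 [0.5885 0.1843 0.021 ]
top [273.3 255.4] 27 [0.4471 0.1816 0.021 ]
side [344.2 257.1] 30 [0.4451 0.1806 0.021 ]
side [273.7 283.2] 22 [0.6143 0.3258 0.021 ]
side [324.3 305.7] 39 [0.4574 0.355  0.021 ]
```

send_rows:
  moves: [0, 0, 0, 0, 0, -0.8, 0.1, 0, 0, 0, 0, 0, -0.8, 0.1, 0, 0, 0, 0, 0, -0.8, 0.1, 0, 0, 0, 0, 0, -0.75, 0.1, 0, 0, 0, 0, 0, 0, -1, 0, 0, 0, 0, 0, 0, -1, 0, 0, 0, 0, 0, 0, -1, 0, 0, 0, 0, 0, 0, -1]

```text
time_s: 22.75
ee_pos: [0.6162, 0.3267, 0.0869]
ee_rot: [[0.085, 0.996, -0.0], [0.996, -0.085, -0.0], [-0.0, -0.0, -1.0]]
ft_force: [0.0, 0.3, 0.3]
finger_gap: 0.0289
gripper_force: 30.0
```

send_rows:
  moves: [0, 0, 0, 0, 0, 0.8, -1, 0, 0, 0, 0, 0, 1, -1, 0, 0, 0, 0, 0, 1, -1]

```text
time_s: 23.05
ee_pos: [0.6163, 0.3268, 0.1449]
ee_rot: [[0.085, 0.996, 0.001], [0.996, -0.085, 0.0], [0.0, 0.0, -1.0]]
ft_force: [-1.2, 0.7, -0.9]
finger_gap: 0.029
gripper_force: 30.0
```

send_rows:
  moves: [0, 0, 0.94, -0.073, -0.997, 0.5, -1, 0, 0, 0.94, -0.073, -0.997, 0.5, -1, 0, 0, 0.94, -0.073, -0.997, 0.5, -1, 0, 0, 0.94, -0.073, -0.997, 0.5, -1, 0, 0, 0.94, -0.073, -0.997, 0.5, -1, 0, 0, 0.94, -0.073, -0.997, 0.5, -1, 0, 0, 0.94, -0.073, -0.997, 0.5, -1, 0, 0, 0.94, -0.073, -0.997, 0.5, -1]

```text
time_s: 23.85
ee_pos: [0.6046, 0.1662, 0.2251]
ee_rot: [[-0.649, 0.761, 0.002], [0.761, 0.649, 0.0], [-0.001, 0.001, -1.0]]
ft_force: [-0.0, 0.4, -0.2]
finger_gap: 0.0296
gripper_force: 30.0
```

send_rows:
  moves: [0, 0, 0.94, -0.073, -0.997, 0, -1, 0, 0, 0.94, -0.073, -0.997, 0, -1, 0, 0, 0.94, -0.073, -0.997, 0, -1, 0, 0, 0.94, -0.073, -0.997, 0, -1, 0, 0, 0.94, -0.073, -0.997, 0, -1, 0, 0, 0.94, -0.073, -0.997, 0, -1, 0, 0, 0.94, -0.073, -0.997, 0, -1, 0, 0, 0.94, -0.073, -0.997, 0, -1]

```text
time_s: 24.65
ee_pos: [0.5929, 0.0066, 0.2246]
ee_rot: [[-0.997, 0.077, 0.002], [0.077, 0.997, -0.0], [-0.002, -0.0, -1.0]]
ft_force: [0.3, -0.1, -0.7]
finger_gap: 0.0293
gripper_force: 30.0
```

```bash
python3 - <<'E'
from h import *
s=observe(); print(s["ee_pos"],s["finger_gap"],s["joint_pos"],s["gripper_force"])
cells("top","t11"); cells("side","s11")
E
```

```text
[0.59289275 0.0065707  0.22458606] 0.029304685421608842 [ -9.61597117  24.74129735   5.7109332  101.36186454  -2.92277223
  53.94813092  82.87945543] 29.99976933002472
top [273.2 209.6] 26 [0.5887 0.1842 0.021 ]
top [215.5 251.8] 28 [0.4593 0.3565 0.021 ]
top [273.2 255.6] 26 [0.4466 0.1819 0.021 ]
side [298.5 246.7] 30 [0.5861 0.1826 0.021 ]
side [344.2 257.1] 30 [0.4451 0.1806 0.021 ]
side [324.3 305.5] 34 [0.4576 0.3544 0.021 ]
```

send_rows:
  moves: [0, 0, 0, -0.074, -0.99, 0, -1, 0, 0, 0, -0.074, -0.99, 0, -1, 0, 0, 0, -0.074, -0.99, 0, -1, 0, 0, 0, -0.074, -0.99, 0, -1, 0, 0, 0, -0.074, -0.99, 0, -1, 0, 0, 0, -0.074, -0.99, 0, -1, 0, 0, 0, -0.074, -0.99, 0, -1, 0, 0, 0, -0.074, -0.99, 0, -1]

```text
time_s: 25.55
ee_pos: [0.5814, -0.1504, 0.2241]
ee_rot: [[-0.997, 0.082, 0.001], [0.082, 0.997, 0.0], [-0.001, 0.0, -1.0]]
ft_force: [-0.9, -0.7, 0.2]
finger_gap: 0.0292
gripper_force: 30.0
```

send_rows:
  moves: [0, 0, 0, 0, 0, 0, -1, 0, 0, 0, 0, 0, -0.7, -1, 0, 0, 0, 0, 0, -0.7, -1, 0, 0, 0, 0, 0, -0.6, -1, 0, 0, 0, 0, 0, 0, -1]

```text
time_s: 26.05
ee_pos: [0.5799, -0.1493, 0.1803]
ee_rot: [[-0.997, 0.079, -0.004], [0.079, 0.997, 0.001], [0.004, 0.001, -1.0]]
ft_force: [-1.0, -0.4, -0.6]
finger_gap: 0.0289
gripper_force: 30.0
```

```bash
python3 - <<'E'
from h import *
s=observe(); print(s["ee_pos"],s["finger_gap"],s["ft_force"])
shot("side","s12"); shot("top","t12")
u,v=proj("side",[.6,-.16,.15]).astype(int); crop("a","s12",u-40,v-40,u+40,v+40,5)
u,v=proj("top",[.6,-.16,.15]).astype(int); crop("b","t12",u-40,v-40,u+40,v+40,5)
cv2.imwrite("pics/ab12.png",np.hstack([cv2.imread("pics/a.png"),cv2.imread("pics/b.png")]))
E
```

```text
[ 0.57988429 -0.14926808  0.18028643] 0.028895750358503926 [-0.9943314  -0.40656975 -0.60367334]
```

View pics/ab12.png

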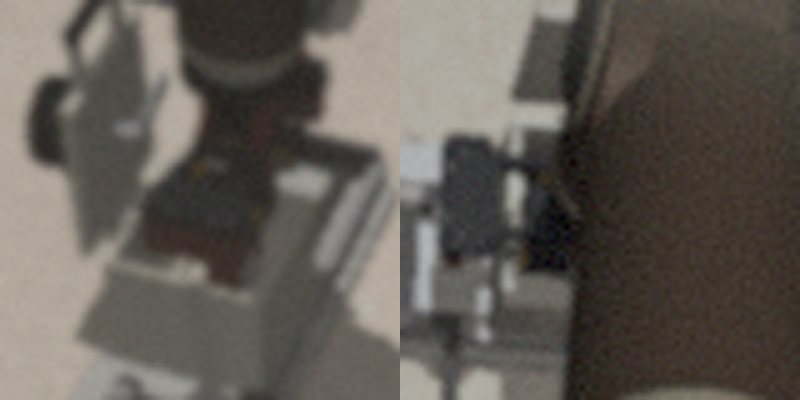

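The gripper is inside the mouth with the lid and its hook clear to the left. I'm shifting slightly and releasing.

send_rows:
  moves: [0, 0, 0, 0, -0.3, -0.3, -1, 0, 0, 0, 0, 0, 0, -0.12, 0, 0, 0, 0, 0, 0, -0.12, 0, 0, 0, 0, 0, 0, -0.12, 0, 0, 0, 0, 0, 0.8, -0.12, 0, 0, 0, 0, 0, 1, -0.12, 0, 0, 0, 0, 0, 0.8, -0.12]

```text
time_s: 26.85
ee_pos: [0.5812, -0.1566, 0.2302]
ee_rot: [[-0.997, 0.08, 0.001], [0.08, 0.997, -0.0], [-0.001, 0.0, -1.0]]
ft_force: [-0.4, -0.5, -1.1]
finger_gap: 0.0385
gripper_force: 0.0
```

send_rows:
  moves: [0, 0, 0, 0.02, 1, 0, 0.1, 0, 0, 0, 0.02, 1, 0, 0.1, 0, 0, 0, 0.02, 1, 0, 0.1, 0, 0, 0, 0.02, 1, 0, 0.1, 0, 0, 0, 0.02, 1, 0, 0.1, 0, 0, 0, 0.02, 1, 0, 0.1, 0, 0, 0, 0.02, 1, 0, 0.1, 0, 0, 0, 0.02, 1, 0, 0.1]

```text
time_s: 27.65
ee_pos: [0.5843, 0.0042, 0.2294]
ee_rot: [[-0.997, 0.08, 0.001], [0.08, 0.997, 0.0], [-0.001, 0.0, -1.0]]
ft_force: [0.6, 0.1, 0.2]
finger_gap: 0.0485
gripper_force: 0.0
```

send_rows:
  moves: [0, 0, 0, 0.02, 1, -0.5, 0.1, 0, 0, 0, 0.02, 1, -0.5, 0.1, 0, 0, 0, 0.02, 1, -0.5, 0.1, 0, 0, 0, 0.02, 1, -0.5, 0.1, 0, 0, 0, 0.02, 1, -0.5, 0.1, 0, 0, 0, 0.02, 1, -0.5, 0.1, 0, 0, 0, 0.02, 1, -0.5, 0.1, 0, 0, 0, 0.02, 1, -0.5, 0.1]

```text
time_s: 28.45
ee_pos: [0.5875, 0.1643, 0.149]
ee_rot: [[-0.997, 0.08, 0.001], [0.08, 0.997, 0.0], [-0.001, 0.0, -1.0]]
ft_force: [-0.6, -0.9, 0.2]
finger_gap: 0.0485
gripper_force: 0.0
```

```bash
python3 - <<'E'
from h import *
s=observe(); print(s["ee_pos"],s["finger_gap"])
cells("top","t13"); cells("side","s13")
d=np.load("pics/side0.npy")
m=[];P=cloud("top",np.load("pics/t13.npy")); r=(P[...,:2]-C0-.15*ey)@np.c_[ex,ey]
k=(np.abs(r)<.045).all(-1)&(P[...,2]>.05)&(P[...,2]<.1); print("in can",k.sum(), P[k].mean(0) if k.any() else "", r[k].mean(0) if k.any() else "")
E
```

```text
[0.58752764 0.16426462 0.1490083 ] 0.04849651974020598
top [215.5 251.8] 28 [0.4593 0.3565 0.021 ]
side [298.6 246.6] 15 [0.5859 0.1822 0.021 ]
side [344.3 257. ] 28 [0.4448 0.1802 0.021 ]
side [324.1 305.6] 37 [0.4579 0.3549 0.021 ]
in can 65 [ 0.57969425 -0.15947186  0.05907048] [-0.01884073  0.00447389]
```

Cell A is in the canister at rail (-19,+4). Now B.

send_rows:
  moves: [0, 0, 0, 0, 0.93, 0, 0.1, 0, 0, 0, 0, 0, -0.8, 0.1, 0, 0, 0, 0, 0, -0.8, 0.1, 0, 0, 0, 0, 0, -0.8, 0.1, 0, 0, 0, 0, 0, -0.75, 0.1, 0, 0, 0, 0, 0, 0, 0.1, 0, 0, 0, 0, 0, 0, -1, 0, 0, 0, 0, 0, 0, -1]

```text
time_s: 29.35
ee_pos: [0.5877, 0.1819, 0.0866]
ee_rot: [[-0.997, 0.081, 0.0], [0.081, 0.997, 0.0], [-0.0, 0.0, -1.0]]
ft_force: [-0.3, 0.3, -0.6]
finger_gap: 0.0357
gripper_force: 0.0
```

send_rows:
  moves: [0, 0, 0, 0, 0, 0, -1, 0, 0, 0, 0, 0, 0, -1, 0, 0, 0, 0, 0, 0.8, -1, 0, 0, 0, 0, 0, 1, -1, 0, 0, 0, 0, 0, 1, -1]

```text
time_s: 29.85
ee_pos: [0.5874, 0.1818, 0.1437]
ee_rot: [[-0.997, 0.081, 0.0], [0.081, 0.997, 0.0], [-0.0, 0.0, -1.0]]
ft_force: [-0.1, -0.2, 0.2]
finger_gap: 0.029
gripper_force: 30.0
```

send_rows:
  moves: [0, 0, 0, 0, -1, 0.54, -1, 0, 0, 0, 0, -1, 0.54, -1, 0, 0, 0, 0, -1, 0.54, -1, 0, 0, 0, 0, -1, 0.54, -1, 0, 0, 0, 0, -1, 0.54, -1, 0, 0, 0, 0, -1, 0.54, -1, 0, 0, 0, 0, -1, 0.54, -1, 0, 0, 0, 0, -1, 0.54, -1]

```text
time_s: 30.65
ee_pos: [0.5873, 0.021, 0.2303]
ee_rot: [[-0.997, 0.081, 0.001], [0.081, 0.997, 0.0], [-0.001, 0.0, -1.0]]
ft_force: [0.5, -0.2, -0.2]
finger_gap: 0.0295
gripper_force: 30.0
```

send_rows:
  moves: [0, 0, 0, 0, -1, 0, -1, 0, 0, 0, 0, -1, 0, -1, 0, 0, 0, 0, -1, 0, -1, 0, 0, 0, 0, -1, 0, -1, 0, 0, 0, 0, -1, 0, -1, 0, 0, 0, 0, -1, 0, -1, 0, 0, 0, 0, -1, 0, -1, 0, 0, 0, 0, -1, 0, -1]

```text
time_s: 31.45
ee_pos: [0.5873, -0.1389, 0.2299]
ee_rot: [[-0.997, 0.081, 0.001], [0.081, 0.997, 0.0], [-0.001, 0.0, -1.0]]
ft_force: [0.9, -0.2, -1.1]
finger_gap: 0.0291
gripper_force: 30.0
```

send_rows:
  moves: [0, 0, 0, 0, -0.9, 0, -1, 0, 0, 0, 0, -0.9, 0, -1, 0, 0, 0, 0, 0, -0.7, -1, 0, 0, 0, 0, 0, -0.7, -1, 0, 0, 0, 0, 0, -0.8, -1, 0, 0, 0, 0, 0, 0, -1]

```text
time_s: 32.05
ee_pos: [0.586, -0.1719, 0.1814]
ee_rot: [[-0.997, 0.079, -0.005], [0.079, 0.997, 0.002], [0.005, 0.002, -1.0]]
ft_force: [-0.3, 0.2, -0.5]
finger_gap: 0.0291
gripper_force: 30.0
```

send_rows:
  moves: [0, 0, 0, 0, 0, 0, -0.12, 0, 0, 0, 0, 0, 0, -0.12, 0, 0, 0, 0, 0, 0, -0.12, 0, 0, 0, 0, 0, 0.8, -0.12, 0, 0, 0, 0, 0, 0.8, -0.12, 0, 0, 0, 0, 0, 0.8, -0.12]

```text
time_s: 32.65
ee_pos: [0.5875, -0.1741, 0.2336]
ee_rot: [[-0.997, 0.081, 0.001], [0.081, 0.997, -0.0], [-0.001, -0.0, -1.0]]
ft_force: [-0.1, -0.3, -0.1]
finger_gap: 0.0387
gripper_force: 0.0
```

send_rows:
  moves: [0, 0, 0, -0.39, 0.985, 0, 0.1, 0, 0, 0, -0.39, 0.985, 0, 0.1, 0, 0, 0, -0.39, 0.985, 0, 0.1, 0, 0, 0, -0.39, 0.985, 0, 0.1, 0, 0, 0, -0.39, 0.985, 0, 0.1, 0, 0, 0, -0.39, 0.985, 0, 0.1, 0, 0, 0, -0.39, 0.985, 0, 0.1, 0, 0, 0, -0.39, 0.985, 0, 0.1]

```text
time_s: 33.45
ee_pos: [0.5249, -0.0157, 0.2332]
ee_rot: [[-0.997, 0.081, 0.001], [0.081, 0.997, 0.0], [-0.001, 0.0, -1.0]]
ft_force: [0.3, 0.2, 0.2]
finger_gap: 0.0483
gripper_force: 0.0
```

send_rows:
  moves: [0, 0, 0, -0.39, 0.985, -0.5, 0.1, 0, 0, 0, -0.39, 0.985, -0.5, 0.1, 0, 0, 0, -0.39, 0.985, -0.5, 0.1, 0, 0, 0, -0.39, 0.985, -0.5, 0.1, 0, 0, 0, -0.39, 0.985, -0.5, 0.1, 0, 0, 0, -0.39, 0.985, -0.5, 0.1, 0, 0, 0, -0.39, 0.985, -0.5, 0.1, 0, 0, 0, -0.39, 0.985, -0.5, 0.1]

```text
time_s: 34.25
ee_pos: [0.4627, 0.142, 0.1528]
ee_rot: [[-0.997, 0.081, 0.002], [0.081, 0.997, 0.001], [-0.001, 0.001, -1.0]]
ft_force: [0.4, -0.1, -0.3]
finger_gap: 0.0485
gripper_force: 0.0
```

```bash
cat >> h.py <<'E'
def incan(name):
    P=cloud("top",np.load(f"pics/{name}.npy")); r=(P[...,:2]-C0-.15*ey)@np.c_[ex,ey]
    k=(np.abs(r)<.045).all(-1)&(P[...,2]>.05)&(P[...,2]<.12)
    print("in can",k.sum(),(r[k]*1000).mean(0).round(0),"z pct",np.percentile(P[k][:,2],[5,50,95]).round(3))
E
python3 - <<'E'
from h import *
s=observe(); print(s["ee_pos"],s["finger_gap"])
cells("top","t14"); cells("side","s14"); incan("t14")
E
```

```text
[0.46267194 0.14202693 0.15281205] 0.04849122712225173
top [215.5 251.9] 27 [0.459  0.3565 0.021 ]
side [344.1 257.2] 17 [0.4452 0.181  0.021 ]
side [324.2 305.6] 35 [0.4577 0.3547 0.021 ]
in can 168 [ -6. -14.] z pct [0.054 0.062 0.118]
```

send_rows:
  moves: [0, 0, 0, -0.42, 0.97, 0, 0.1, 0, 0, 0, -0.42, 0.97, 0, 0.1, 0, 0, 0, 0, 0, -0.8, 0.1, 0, 0, 0, 0, 0, -0.85, 0.1, 0, 0, 0, 0, 0, -0.85, 0.1, 0, 0, 0, 0, 0, -0.8, 0.1, 0, 0, 0, 0, 0, 0, -1, 0, 0, 0, 0, 0, 0, -1]

```text
time_s: 35.15
ee_pos: [0.4464, 0.1795, 0.087]
ee_rot: [[-0.997, 0.081, 0.0], [0.081, 0.997, -0.0], [-0.0, -0.0, -1.0]]
ft_force: [-0.1, 0.2, 0.6]
finger_gap: 0.0355
gripper_force: 0.0
```

send_rows:
  moves: [0, 0, 0, 0, 0, 0, -1, 0, 0, 0, 0, 0, 0, -1, 0, 0, 0, 0, 0, 0.8, -1, 0, 0, 0, 0, 0, 1, -1, 0, 0, 0, 0, 0, 1, -1]

```text
time_s: 35.65
ee_pos: [0.4458, 0.1799, 0.1436]
ee_rot: [[-0.997, 0.08, 0.0], [0.08, 0.997, 0.0], [-0.0, 0.0, -1.0]]
ft_force: [-0.4, 0.4, -0.8]
finger_gap: 0.0293
gripper_force: 30.0
```

send_rows:
  moves: [0, 0, 0, 0.422, -0.972, 0.56, -1, 0, 0, 0, 0.422, -0.972, 0.56, -1, 0, 0, 0, 0.422, -0.972, 0.56, -1, 0, 0, 0, 0.422, -0.972, 0.56, -1, 0, 0, 0, 0.422, -0.972, 0.56, -1, 0, 0, 0, 0.422, -0.972, 0.56, -1, 0, 0, 0, 0.422, -0.972, 0.56, -1, 0, 0, 0, 0.422, -0.972, 0.56, -1]

```text
time_s: 36.45
ee_pos: [0.5135, 0.0234, 0.2332]
ee_rot: [[-0.997, 0.081, 0.001], [0.081, 0.997, 0.0], [-0.001, 0.0, -1.0]]
ft_force: [0.7, 0.8, -0.6]
finger_gap: 0.0295
gripper_force: 30.0
```

send_rows:
  moves: [0, 0, 0, 0.422, -0.972, 0, -1, 0, 0, 0, 0.422, -0.972, 0, -1, 0, 0, 0, 0.422, -0.972, 0, -1, 0, 0, 0, 0.422, -0.972, 0, -1, 0, 0, 0, 0.422, -0.972, 0, -1, 0, 0, 0, 0.422, -0.972, 0, -1, 0, 0, 0, 0.422, -0.972, 0, -1, 0, 0, 0, 0.422, -0.972, 0, -1]

```text
time_s: 37.25
ee_pos: [0.581, -0.1319, 0.2327]
ee_rot: [[-0.997, 0.08, 0.001], [0.08, 0.997, 0.0], [-0.001, 0.0, -1.0]]
ft_force: [1.0, -0.1, 0.1]
finger_gap: 0.0294
gripper_force: 30.0
```

send_rows:
  moves: [0, 0, 0, 0.38, -0.9, 0, -1, 0, 0, 0, 0, 0, 0, -1, 0, 0, 0, 0, 0, -0.7, -1, 0, 0, 0, 0, 0, -0.7, -1, 0, 0, 0, 0, 0, -0.6, -1, 0, 0, 0, 0, 0, 0, -1]

```text
time_s: 37.85
ee_pos: [0.5871, -0.1479, 0.1894]
ee_rot: [[-0.997, 0.079, -0.004], [0.079, 0.997, 0.001], [0.004, 0.001, -1.0]]
ft_force: [-0.5, 0.3, 0.1]
finger_gap: 0.0293
gripper_force: 30.0
```

send_rows:
  moves: [0, 0, 0, 0, -0.15, 0, -1, 0, 0, 0, 0, 0, 0, -0.12, 0, 0, 0, 0, 0, 0, -0.12, 0, 0, 0, 0, 0, 0, -0.12, 0, 0, 0, 0, 0, 0.8, -0.12, 0, 0, 0, 0, 0, 0.8, -0.12, 0, 0, 0, 0, 0, 0.6, -0.12]

```text
time_s: 38.55
ee_pos: [0.5887, -0.1522, 0.2373]
ee_rot: [[-0.997, 0.08, 0.001], [0.08, 0.997, -0.0], [-0.001, -0.0, -1.0]]
ft_force: [0.4, -0.7, 0.1]
finger_gap: 0.039
gripper_force: 0.0
```

send_rows:
  moves: [0, 0, 0, -0.249, 0.975, 0, 0.1, 0, 0, 0, -0.249, 0.975, 0, 0.1, 0, 0, 0, -0.249, 0.975, 0, 0.1, 0, 0, 0, -0.249, 0.975, 0, 0.1, 0, 0, 0, -0.249, 0.975, 0, 0.1, 0, 0, 0, -0.249, 0.975, 0, 0.1, 0, 0, 0, -0.249, 0.975, 0, 0.1, 0, 0, 0, -0.249, 0.975, 0, 0.1]

```text
time_s: 39.35
ee_pos: [0.5484, 0.0047, 0.2364]
ee_rot: [[-0.997, 0.081, 0.001], [0.081, 0.997, 0.0], [-0.001, 0.0, -1.0]]
ft_force: [0.6, 1.3, -0.4]
finger_gap: 0.0484
gripper_force: 0.0
```

send_rows:
  moves: [0, 0, 0, -0.249, 0.975, 0, 0.1, 0, 0, 0, -0.249, 0.975, 0, 0.1, 0, 0, 0, -0.249, 0.975, 0, 0.1, 0, 0, 0, -0.249, 0.975, 0, 0.1, 0, 0, 0, -0.249, 0.975, 0, 0.1, 0, 0, 0, -0.249, 0.975, 0, 0.1, 0, 0, 0, -0.249, 0.975, 0, 0.1, 0, 0, 0, -0.249, 0.975, 0, 0.1]

```text
time_s: 40.15
ee_pos: [0.5086, 0.1607, 0.2365]
ee_rot: [[-0.997, 0.081, 0.001], [0.081, 0.997, 0.0], [-0.001, 0.0, -1.0]]
ft_force: [-0.3, -0.0, -0.5]
finger_gap: 0.0489
gripper_force: 0.0
```

send_rows:
  moves: [0, 0, 0, -0.249, 0.975, -0.5, 0.1, 0, 0, 0, -0.249, 0.975, -0.5, 0.1, 0, 0, 0, -0.249, 0.975, -0.5, 0.1, 0, 0, 0, -0.249, 0.975, -0.5, 0.1, 0, 0, 0, -0.249, 0.975, -0.5, 0.1, 0, 0, 0, -0.249, 0.975, -0.5, 0.1, 0, 0, 0, -0.249, 0.975, -0.5, 0.1, 0, 0, 0, -0.249, 0.975, -0.5, 0.1]

```text
time_s: 40.95
ee_pos: [0.4688, 0.3167, 0.156]
ee_rot: [[-0.997, 0.081, 0.0], [0.081, 0.997, 0.0], [-0.0, 0.0, -1.0]]
ft_force: [-0.4, -0.3, 0.3]
finger_gap: 0.0482
gripper_force: 0.0
```

```bash
python3 - <<'E'
from h import *
s=observe(); print(s["ee_pos"],s["finger_gap"],s["joint_pos"])
cells("top","t15"); cells("side","s15"); incan("t15")
E
```

```text
[0.46881478 0.31671887 0.15600129] 0.04819518959142119 [-38.34705538  27.46525752  -0.78223603 107.94461228   0.51493553
  44.55915128  45.96908468]
top [226.4 226.3] 11 [0.5374 0.3268 0.021 ]
side [324.2 306.1] 26 [0.4572 0.3562 0.021 ]
in can 239 [ 5. -1.] z pct [0.054 0.06  0.117]
```

send_rows:
  moves: [0, 0, 0, -0.27, 0.97, 0, 0.1, 0, 0, 0, -0.27, 0.97, 0, 0.1, 0, 0, 0, 0, 0, -0.85, 0.1, 0, 0, 0, 0, 0, -0.9, 0.1, 0, 0, 0, 0, 0, -0.9, 0.1, 0, 0, 0, 0, 0, -0.85, 0.1, 0, 0, 0, 0, 0, 0, -1, 0, 0, 0, 0, 0, 0, -1]

```text
time_s: 41.85
ee_pos: [0.4587, 0.354, 0.0867]
ee_rot: [[-0.997, 0.081, 0.0], [0.081, 0.997, -0.0], [-0.0, -0.0, -1.0]]
ft_force: [0.5, -0.2, -0.6]
finger_gap: 0.0358
gripper_force: 0.1
```

send_rows:
  moves: [0, 0, 0, 0, 0, 0, -1, 0, 0, 0, 0, 0, 0, -1, 0, 0, 0, 0, 0, 0.8, -1, 0, 0, 0, 0, 0, 1, -1, 0, 0, 0, 0, 0, 1, -1]

```text
time_s: 42.35
ee_pos: [0.4581, 0.3546, 0.1432]
ee_rot: [[-0.997, 0.08, 0.0], [0.08, 0.997, 0.0], [-0.0, 0.0, -1.0]]
ft_force: [-0.2, 0.4, -0.5]
finger_gap: 0.0293
gripper_force: 30.0
```

send_rows:
  moves: [0, 0, 0, 0.258, -1, 0.56, -1, 0, 0, 0, 0.258, -1, 0.56, -1, 0, 0, 0, 0.258, -1, 0.56, -1, 0, 0, 0, 0.258, -1, 0.56, -1, 0, 0, 0, 0.258, -1, 0.56, -1, 0, 0, 0, 0.258, -1, 0.56, -1, 0, 0, 0, 0.258, -1, 0.56, -1, 0, 0, 0, 0.258, -1, 0.56, -1]

```text
time_s: 43.15
ee_pos: [0.4995, 0.1938, 0.2329]
ee_rot: [[-0.997, 0.081, 0.001], [0.081, 0.997, 0.0], [-0.001, 0.001, -1.0]]
ft_force: [0.7, 1.1, -1.4]
finger_gap: 0.029
gripper_force: 30.0
```

send_rows:
  moves: [0, 0, 0, 0.258, -1, 0, -1, 0, 0, 0, 0.258, -1, 0, -1, 0, 0, 0, 0.258, -1, 0, -1, 0, 0, 0, 0.258, -1, 0, -1, 0, 0, 0, 0.258, -1, 0, -1, 0, 0, 0, 0.258, -1, 0, -1, 0, 0, 0, 0.258, -1, 0, -1, 0, 0, 0, 0.258, -1, 0, -1]

```text
time_s: 43.95
ee_pos: [0.5408, 0.0338, 0.2324]
ee_rot: [[-0.997, 0.08, 0.001], [0.08, 0.997, 0.0], [-0.001, 0.0, -1.0]]
ft_force: [-0.6, 0.0, -0.6]
finger_gap: 0.0292
gripper_force: 30.0
```

send_rows:
  moves: [0, 0, 0, 0.258, -1, 0, -1, 0, 0, 0, 0.258, -1, 0, -1, 0, 0, 0, 0.258, -1, 0, -1, 0, 0, 0, 0.258, -1, 0, -1, 0, 0, 0, 0.258, -1, 0, -1, 0, 0, 0, 0.258, -1, 0, -1, 0, 0, 0, 0.258, -1, 0, -1, 0, 0, 0, 0.258, -1, 0, -1]

```text
time_s: 44.75
ee_pos: [0.5821, -0.1262, 0.2324]
ee_rot: [[-0.997, 0.08, 0.001], [0.08, 0.997, 0.0], [-0.001, 0.0, -1.0]]
ft_force: [0.0, 0.4, -0.9]
finger_gap: 0.0293
gripper_force: 30.0
```

send_rows:
  moves: [0, 0, 0, 0.258, -1, 0, -1, 0, 0, 0, 0.2, -1, 0, -1, 0, 0, 0, 0, 0, 0, -1, 0, 0, 0, 0, 0, -0.7, -1, 0, 0, 0, 0, 0, -0.7, -1, 0, 0, 0, 0, 0, -0.4, -1, 0, 0, 0, 0, 0, 0, -1]

```text
time_s: 45.45
ee_pos: [0.5902, -0.164, 0.1935]
ee_rot: [[-0.997, 0.079, -0.003], [0.079, 0.997, 0.001], [0.004, 0.001, -1.0]]
ft_force: [-0.7, 0.9, -0.6]
finger_gap: 0.0293
gripper_force: 30.0
```

send_rows:
  moves: [0, 0, 0, 0, 0, 0, -0.12, 0, 0, 0, 0, 0, 0, -0.12, 0, 0, 0, 0, 0, 0, -0.12, 0, 0, 0, 0, 0, 0.8, -0.12, 0, 0, 0, 0, 0, 1, -0.12, 0, 0, 0, 0, 0, 1, -0.12]

```text
time_s: 46.05
ee_pos: [0.5911, -0.1654, 0.2526]
ee_rot: [[-0.997, 0.081, 0.0], [0.081, 0.997, -0.0], [-0.0, 0.0, -1.0]]
ft_force: [1.0, 0.6, 0.4]
finger_gap: 0.0387
gripper_force: 0.0
```

send_rows:
  moves: [0, 0, 0, -0.5, 1, 1, -0.12, 0, 0, 0, -0.5, 1, 1, -0.12, 0, 0, 0, -0.5, 1, 1, -0.12, 0, 0, 0, -0.5, 1, 1, -0.12, 0, 0, 0, -0.5, 1, 1, -0.12, 0, 0, 0, -0.5, 1, 1, -0.12, 0, 0, 0, -0.5, 1, 1, -0.12, 0, 0, 0, -0.5, 1, 1, -0.12]

```text
time_s: 46.85
ee_pos: [0.5105, -0.0047, 0.4131]
ee_rot: [[-0.997, 0.081, 0.001], [0.081, 0.997, 0.0], [-0.001, 0.0, -1.0]]
ft_force: [0.1, 0.1, 0.4]
finger_gap: 0.0389
gripper_force: 0.0
```

```bash
python3 - <<'E'
from h import *
s=observe(); print(s["ee_pos"],s["finger_gap"],s["joint_pos"])
cells("top","t16"); cells("side","s16"); incan("t16")
u,v=proj("top",[.6,-.16,.15]).astype(int); crop("a","t16",u-40,v-40,u+40,v+40,5)
u,v=proj("side",[.62,-.16,.2]).astype(int); crop("b","s16",u-40,v-40,u+40,v+40,5)
cv2.imwrite("pics/ab16.png",np.hstack([cv2.imread("pics/a.png"),cv2.imread("pics/b.png")]))
for n,nm in(("side","s16"),("top","t16")):
    P=cloud(n,np.load(f"pics/{nm}.npy")); r=(P[...,:2]-C0-.15*ey)@np.c_[ex,ey]
    k=(np.abs(r[...,1])<.06)&(r[...,0]>0)&(r[...,0]<.12)&(P[...,2]>.15)&(P[...,2]<.31)
    h=(np.abs(r[...,1])<.045)&k&(P[...,2]>.265)
    print(n,k.sum(),"bar?",h.sum(),np.c_[r[h]*1000,P[h][:,2]*1000].mean(0).round(1) if h.any() else "", P[k][:,2].max())
    for lo in(.14,.17,.2,.23,.26): 
        q=k&(P[...,2]>lo)&(P[...,2]<lo+.03); print(lo,(np.percentile(r[q][:,0],[5,50,95])*1000).round(0) if q.any() else "")
E
```

```text
[ 0.51049706 -0.00465147  0.41309785] 0.03887203262106879 [-8.79770752  7.55903391  4.39816034 97.96836325 -0.60249808 74.42656033
 81.09587308]
in can 118 [  7. -24.] z pct [0.057 0.064 0.118]
side 713 bar? 86 [ 82.1   5.1 280.9] 0.28960489174471943
0.14 [ 63.  66. 104.]
0.17 [ 50.  69. 115.]
0.2 [ 69.  73. 114.]
0.23 [73. 77. 83.]
0.26 [77. 82. 89.]
top 788 bar? 154 [ 83.9   0.5 282.7] 0.2898848086130353
0.14 [66. 68. 70.]
0.17 [51. 69. 86.]
0.2 [ 70.  74. 104.]
0.23 [75. 78. 85.]
0.26 [80. 83. 90.]
```

View pics/ab16.png

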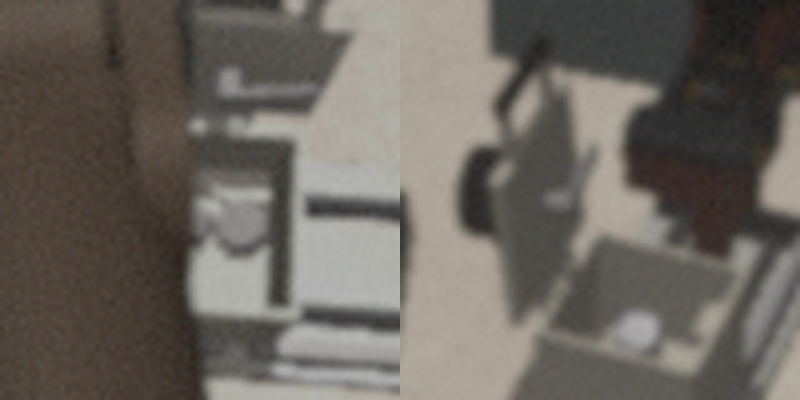

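The cells lie on the canister floor and no loose cell remains on the mat. The lid bar is at rail x 83 mm, z 282 mm, as left. I'm re-gripping the lid bar.

send_rows:
  moves: [0, 0, -1, 0.572, -0.56, 0, -0.27, 0, 0, -1, 0.572, -0.56, 0, -0.27, 0, 0, -1, 0.572, -0.56, 0, -0.27, 0, 0, -1, 0.572, -0.56, 0, -0.27, 0, 0, -1, 0.572, -0.56, 0, -0.27, 0, 0, -1, 0.572, -0.56, 0, -0.27, 0, 0, -1, 0.572, -0.56, 0, -0.27, 0, 0, -1, 0.572, -0.56, 0, -0.27]

```text
time_s: 47.75
ee_pos: [0.603, -0.0965, 0.4111]
ee_rot: [[-0.603, 0.798, -0.0], [0.798, 0.603, -0.001], [-0.0, -0.001, -1.0]]
ft_force: [0.9, 0.3, -0.1]
finger_gap: 0.0319
gripper_force: 0.0
```

send_rows:
  moves: [0, 0, -1, 0.572, -0.56, 0, -0.27, 0, 0, -1, 0.572, -0.56, 0, -0.27, 0, 0, -1, 0.572, -0.56, 0, -0.27, 0, 0, -1, 0.572, -0.56, 0, -0.27, 0, 0, -1, 0.572, -0.56, 0, -0.27, 0, 0, -1, 0.572, -0.56, 0, -0.27, 0, 0, -1, 0.572, -0.56, 0, -0.27, 0, 0, 0, 0, 0, 0, -0.27]

```text
time_s: 48.55
ee_pos: [0.6831, -0.1758, 0.4102]
ee_rot: [[0.085, 0.996, -0.001], [0.996, -0.085, -0.002], [-0.002, -0.001, -1.0]]
ft_force: [-1.2, -0.5, -0.1]
finger_gap: 0.0324
gripper_force: 0.0
```

```bash
python3 - <<'E'
from h import *
s=observe(); print(s["ee_pos"],s["finger_gap"],s["ee_rot"][0][:2])
cells("top","t17"); cells("side","s17"); incan("t17"); crop("t17c","t17",60,80,500,300,1.8)
E
```

```text
[ 0.6830926  -0.17576107  0.41019564] 0.03235274731152624 [0.0847665  0.99639982]
in can 121 [16. 28.] z pct [0.053 0.059 0.063]
```

View pics/t17c.png

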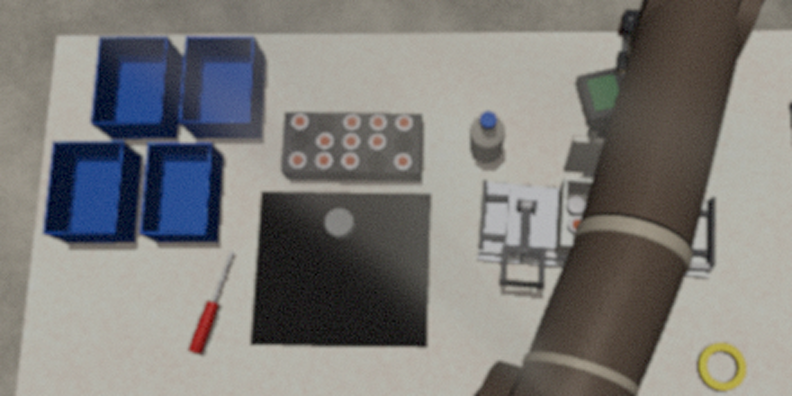

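The mat is empty except for the spool. I'm gripping the lid bar and closing in the reverse arc.

send_rows:
  moves: [0, 0, 0, -0.03, 0.1, -0.9, -0.27, 0, 0, 0, 0, 0, -0.9, -0.27, 0, 0, 0, 0, 0, -0.9, -0.27, 0, 0, 0, 0, 0, -0.77, -0.27, 0, 0, 0, 0, 0, 0, -1, 0, 0, 0, 0, 0, 0, -1, 0, 0, 0, 0, 0, 0, -1, 0, 0, 0, 0, 0, 0, -1]

```text
time_s: 49.45
ee_pos: [0.6824, -0.1713, 0.3436]
ee_rot: [[0.08, 0.997, 0.002], [0.997, -0.08, -0.0], [0.0, 0.002, -1.0]]
ft_force: [-0.3, 1.3, 2.9]
finger_gap: 0.0111
gripper_force: 30.0
```

send_rows:
  moves: [0, 0, 0, -0.95, 0.083, 0.08, -1, 0, 0, 0, -0.95, 0.083, -0.04, -1, 0, 0, 0, -0.94, 0.082, -0.15, -1, 0, 0, 0, -0.91, 0.08, -0.26, -1, 0, 0, 0, -0.88, 0.076, -0.37, -1, 0, 0, 0, -0.82, 0.072, -0.47, -1]

```text
time_s: 50.05
ee_pos: [0.5737, -0.1616, 0.3198]
ee_rot: [[0.08, 0.997, 0.005], [0.997, -0.08, -0.0], [0.0, 0.005, -1.0]]
ft_force: [2.4, -0.5, 0.6]
finger_gap: 0.0115
gripper_force: 30.0
```

send_rows:
  moves: [0, 0, 0, -0.76, 0.067, -0.57, -1, 0, 0, 0, -0.69, 0.06, -0.66, -1, 0, 0, 0, -0.61, 0.053, -0.73, -1, 0, 0, 0, -0.51, 0.045, -0.8, -1, 0, 0, 0, -0.41, 0.036, -0.86, -1, 0, 0, 0, -0.31, 0.027, -0.9, -1]

```text
time_s: 50.65
ee_pos: [0.5076, -0.156, 0.2284]
ee_rot: [[0.08, 0.997, 0.003], [0.997, -0.08, 0.0], [0.0, 0.003, -1.0]]
ft_force: [1.9, 0.6, 1.1]
finger_gap: 0.0114
gripper_force: 30.0
```

send_rows:
  moves: [0, 0, 0, -0.2, 0.017, -0.93, -1, 0, 0, 0, -0.09, 0.008, -0.95, -1, 0, 0, 0, 0, 0, 0, -1, 0, 0, 0, 0, 0, 0, -1]

```text
time_s: 51.05
ee_pos: [0.5016, -0.1555, 0.1904]
ee_rot: [[0.08, 0.997, -0.0], [0.997, -0.08, 0.0], [0.0, -0.0, -1.0]]
ft_force: [1.3, 0.6, -3.2]
finger_gap: 0.0112
gripper_force: 30.0
```

send_rows:
  moves: [0, 0, 0, 0, 0, -0.15, -1, 0, 0, 0, 0, 0, -0.15, -1, 0, 0, 0, 0, 0, 0, -1]

```text
time_s: 51.35
ee_pos: [0.5015, -0.1558, 0.1865]
ee_rot: [[0.081, 0.997, 0.001], [0.997, -0.081, 0.001], [0.001, 0.001, -1.0]]
ft_force: [-8.8, 2.9, 22.7]
finger_gap: 0.0113
gripper_force: 30.0
```

```bash
python3 - <<'E'
from h import *
s=observe(); print(s["ee_pos"],s["ft_force"])
for n in("top","side"):
    im,d=shot(n,n+"18"); P=cloud(n,d); r=(P[...,:2]-C0-.15*ey)@np.c_[ex,ey]
    k=(d>0)&(np.abs(r[...,1])<.055)&(np.abs(r[...,0])<.055)&(P[...,2]>.115)&(P[...,2]<.145)&(np.linalg.norm(r,axis=-1)>.043)
    A=np.c_[r[k],np.ones(k.sum())]; print(n,k.sum(),np.linalg.lstsq(A,P[k][:,2],rcond=None)[0].round(4)); carr(n,d)
E
```

```text
[ 0.50153843 -0.15581822  0.1864699 ] [-8.77536329  2.89607433 22.69380101]
top 355 [0.009  0.0136 0.131 ]
top captop 46 minrect ((15.075647354125977, 166.01962280273438), (14.776716232299805, 35.756103515625))
top lid 529 y [0.1379 0.2076] minrect ((-0.04911041259765625, 167.06948852539062), (119.69632720947266, 82.29109954833984))
side 302 [ 0.0059 -0.0158  0.1317]
side captop 128 minrect ((-1.3922061920166016, 156.1931915283203), (55.777339935302734, 55.383819580078125))
side lid 516 y [0.1044 0.2109] minrect ((0.0470733642578125, 151.4815216064453), (125.12378692626953, 118.97526550292969))
```

send_rows:
  moves: [0, 0, 0, 0, 0, 0.2, -0.27, 0, 0, 0, 0, 0, 0, -0.27, 0, 0, 0, 0, 0, 0, -0.27, 0, 0, 0, 0, 0, 1, -0.27, 0, 0, 0, 0, 0, 1, -0.27, 0, 0, 0, 0, 0, 1, 1, 0, 0, 0, 0, 0, 1, 1, 0, 0, 0, 0, 0, 1, 1]

```text
time_s: 52.25
ee_pos: [0.5014, -0.1556, 0.2886]
ee_rot: [[0.08, 0.997, -0.0], [0.997, -0.08, -0.0], [-0.0, -0.0, -1.0]]
ft_force: [-0.7, -0.2, 0.5]
finger_gap: 0.0526
gripper_force: 0.0
```

send_rows:
  moves: [0, 0, 0, 0.6, -0.06, 0.2, 1, 0, 0, 0, 0.6, -0.06, 0, 1, 0, 0, 0, 0.6, -0.06, 0, 1, 0, 0, 0, 0.6, -0.06, 0, 1, 0, 0, 0, 0.6, -0.06, 0, 1, 0, 0, 0, 0.6, -0.06, 0, 1, 0, 0, 0, 0.6, -0.06, 0, 1, 0, 0, 0, 0.6, -0.06, 0, 1]

```text
time_s: 53.05
ee_pos: [0.5986, -0.1653, 0.2918]
ee_rot: [[0.081, 0.997, -0.0], [0.997, -0.081, -0.0], [-0.0, -0.0, -1.0]]
ft_force: [0.2, 0.4, 0.2]
finger_gap: 0.088
gripper_force: 0.0
```

send_rows:
  moves: [0, 0, 0, 0, 0, 0, 1]

```text
time_s: 53.15
ee_pos: [0.599, -0.165, 0.2916]
ee_rot: [[0.08, 0.997, -0.0], [0.997, -0.08, -0.0], [-0.0, 0.0, -1.0]]
ft_force: [0.2, -0.6, -0.1]
finger_gap: 0.0876
gripper_force: 0.0
```

send_rows:
  moves: [0, 0, 0, 0, 0, -0.765, 1, 0, 0, 0, 0, 0, -0.765, 1, 0, 0, 0, 0, 0, -0.765, 1, 0, 0, 0, 0, 0, -0.765, 1, 0, 0, 0, 0, 0, 0, -1, 0, 0, 0, 0, 0, 0, -1, 0, 0, 0, 0, 0, 0, -1, 0, 0, 0, 0, 0, 0, -1]

```text
time_s: 53.95
ee_pos: [0.5979, -0.1653, 0.2317]
ee_rot: [[0.081, 0.997, 0.001], [0.997, -0.081, -0.0], [-0.0, 0.001, -1.0]]
ft_force: [0.1, 0.1, -0.8]
finger_gap: 0.059
gripper_force: 0.0
```

send_rows:
  moves: [0, 0, 0, 0, 0, 0, -1, 0, 0, 0, 0, 0, 0, -1, 0, 0, 0, 0, 0, -0.28, -1, 0, 0, 0, 0, 0, -0.28, -1, 0, 0, 0, 0, 0, -0.28, -1, 0, 0, 0, 0, 0, 0, -1]

```text
time_s: 54.55
ee_pos: [0.5979, -0.166, 0.2187]
ee_rot: [[0.081, 0.997, 0.003], [0.997, -0.081, 0.0], [0.001, 0.003, -1.0]]
ft_force: [-10.9, 2.9, 33.4]
finger_gap: 0.0574
gripper_force: 30.0
```

send_rows:
  moves: [0, 0, 0, 0, 0, -0.08, -1, 0, 0, -0.9, 0, 0, 0, -1, 0, 0, -0.9, 0, 0, 0, -1, 0, 0, -0.9, 0, 0, 0, -1, 0, 0, -0.9, 0, 0, 0, -1, 0, 0, -0.9, 0, 0, 0, -1, 0, 0, -0.9, 0, 0, 0, -1, 0, 0, -0.9, 0, 0, 0, -1]

```text
time_s: 55.35
ee_pos: [0.598, -0.1662, 0.218]
ee_rot: [[0.678, 0.735, 0.004], [0.735, -0.678, 0.001], [0.004, 0.002, -1.0]]
ft_force: [-13.1, 3.8, 41.2]
finger_gap: 0.057
gripper_force: 30.0
```

send_rows:
  moves: [0, 0, -0.9, 0, 0, 0, -1, 0, 0, -0.9, 0, 0, 0, -1, 0, 0, -0.9, 0, 0, 0, -1, 0, 0, -0.9, 0, 0, 0, -1, 0, 0, -0.9, 0, 0, 0, -1, 0, 0, -0.9, 0, 0, 0, -1, 0, 0, -0.9, 0, 0, 0, -1]

```text
time_s: 56.05
ee_pos: [0.5982, -0.1663, 0.2178]
ee_rot: [[0.986, 0.166, 0.005], [0.166, -0.986, 0.001], [0.005, -0.0, -1.0]]
ft_force: [-10.4, 2.4, 37.7]
finger_gap: 0.0577
gripper_force: 30.1
```

send_rows:
  moves: [0, 0, -0.7, 0, 0, 0, -1, 0, 0, -0.7, 0, 0, 0, -1, 0, 0, 0, 0, 0, 0, -1]

```text
time_s: 56.35
ee_pos: [0.5994, -0.1661, 0.2176]
ee_rot: [[1.0, 0.025, 0.006], [0.025, -1.0, -0.001], [0.006, 0.001, -1.0]]
ft_force: [-8.2, 1.8, 35.6]
finger_gap: 0.0576
gripper_force: 45.7
```

```bash
python3 - <<'E'
from h import *
s=observe(); print(s["ee_pos"],s["ft_force"],s["ft_torque"],s["joint_pos"][6],s["finger_gap"])
E
```

```text
[ 0.59939419 -0.16614503  0.21756074] [-8.1577462   1.81448986 35.58404035] [0.46997325 1.90790834 1.26389143] -54.57579507981169 0.057576111250421676
```

send_rows:
  moves: [0, 0, 0, 0, 0, 0.5, 1, 0, 0, 0, 0, 0, 0.4, 1, 0, 0, 0, 0, 0, 0, 1, 0, 0, 0, 0, 0, 0, 1, 0, 0, 0, 0, 0, 0.7, 1, 0, 0, 0, 0, 0, 1, 1, 0, 0, 0, 0, 0, 1, 1, 0, 0, 0, 0, 0, 1, 1]

```text
time_s: 57.15
ee_pos: [0.5973, -0.1652, 0.3054]
ee_rot: [[1.0, 0.024, -0.001], [0.024, -1.0, -0.0], [-0.001, 0.0, -1.0]]
ft_force: [0.0, 1.4, 0.0]
finger_gap: 0.0877
gripper_force: 0.0
```

send_rows:
  moves: [0, 0, 0, -0.3, 1, 0.5, 1, 0, 0, 0, -0.3, 1, 0.5, 1, 0, 0, 0, -0.3, 1, 0.5, 1, 0, 0, 0, -0.3, 1, 0.5, 1, 0, 0, 0, -0.3, 1, 0.5, 1, 0, 0, 0, -0.3, 1, 0.5, 1, 0, 0, 0, -0.3, 1, 0.5, 1, 0, 0, 0, -0.3, 1, 0.5, 1]

```text
time_s: 57.95
ee_pos: [0.549, -0.0046, 0.3852]
ee_rot: [[1.0, 0.024, -0.0], [0.024, -1.0, -0.0], [-0.0, 0.0, -1.0]]
ft_force: [0.2, -0.0, 0.2]
finger_gap: 0.0879
gripper_force: 0.0
```

send_rows:
  moves: [0, 0, 0, -0.3, 1, 0, 1, 0, 0, 0, -0.3, 1, 0, 1, 0, 0, 0, -0.3, 1, 0, 1, 0, 0, 0, -0.3, 1, 0, 1, 0, 0, 0, -0.3, 1, 0, 1, 0, 0, 0, -0.3, 1, 0, 1, 0, 0, 0, -0.3, 1, 0, 1, 0, 0, 0, 0, 0, 0, 1]

```text
time_s: 58.75
ee_pos: [0.5067, 0.1376, 0.3845]
ee_rot: [[1.0, 0.028, -0.001], [0.028, -1.0, 0.0], [-0.001, -0.0, -1.0]]
ft_force: [-0.1, 0.1, -0.4]
finger_gap: 0.0878
gripper_force: 0.0
```

```bash
python3 - <<'E'
from h import *
s=observe(); print(s["ee_pos"],s["ft_force"])
for n in("top","side"):
    im,d=shot(n,n+"19"); P=cloud(n,d); r=(P[...,:2]-C0-.15*ey)@np.c_[ex,ey]
    k=(d>0)&(np.abs(r[...,1])<.055)&(np.abs(r[...,0])<.055)&(P[...,2]>.115)&(P[...,2]<.145)&(np.linalg.norm(r,axis=-1)>.043)
    A=np.c_[r[k],np.ones(k.sum())]; print(n,k.sum(),np.linalg.lstsq(A,P[k][:,2],rcond=None)[0].round(4)); carr(n,d)
    k=(d>0)&(np.linalg.norm(r,axis=-1)<.02); print("captop z",np.median(P[k][:,2]))
    u,v=proj(n,[.58,-.15,.13]).astype(int); crop(n+"c",n+"19",u-42,v-42,u+38,v+38,5)
cv2.imwrite("pics/ab19.png",np.hstack([cv2.imread("pics/topc.png"),cv2.imread("pics/sidec.png")]))
E
```

```text
[0.50667794 0.13758544 0.38445066] [-0.05097668  0.12440202 -0.44904976]
top 760 [ 0.0061 -0.0009  0.1317]
top captop 348 minrect ((-0.20663809776306152, 149.2054443359375), (56.4730110168457, 56.95952606201172))
top lid 1089 y [0.0916 0.2066] minrect ((-0.09801864624023438, 148.65325927734375), (119.82710266113281, 118.66548919677734))
captop z 0.17311404463009816
side 123 [-0.0232 -0.017   0.1327]
side captop 5 minrect ((19.861351013183594, 168.42886352539062), (2.5378105640411377, 14.050310134887695))
side lid 196 y [0.1083 0.2093] minrect ((4.866233825683594, 160.32662963867188), (112.89447021484375, 120.66544342041016))
captop z nan
  return _methods._mean(a, axis=axis, dtype=dtype,
  ret = ret.dtype.type(ret / rcount)
```

View pics/ab19.png

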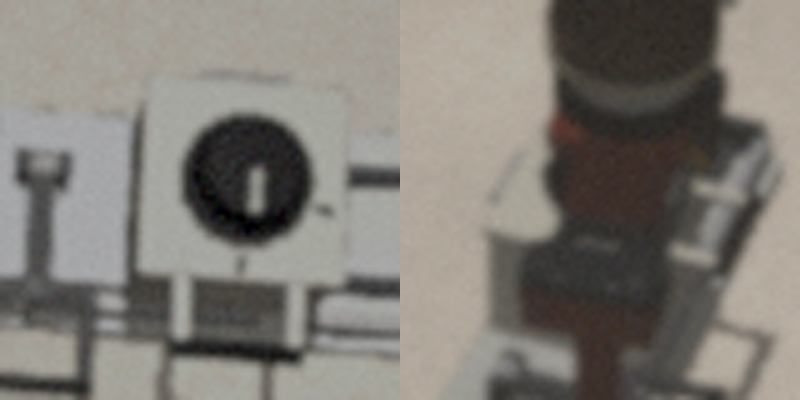

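The rib at crop (256,190) points to the front as at the start. The cap is up (top at 173 mm), the lid is flat, the carriage is at 149–151 mm and the lever is down. I'm handing in.

```bash
python3 -c "
from rig import close_job
print(close_job())"
```

```text
the job is handed in; nothing more can be done
None
```

I've handed the job in at about 59 s of the 210 s allowed, though close_job() gave no verdict. In the last pictures the carriage was locked at the mark, the four cells found on the mat were in the canister, the lid was shut and the cap was locked and popped up.

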